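Restock the shed's stock board

TASK

Put the returned stock back on the wooden board, back row first and in this order: stand the wide tin midway between the pail and the oil can, in line with them; set the small tin centred on top of the wide tin; stand the carton upright and square to the board directly in front of the pail, about 3 cm clear of it; then stand the bottle directly in front of the oil can, also about 3 cm clear of it. In front means on the side towards the board's plain long edge, away from the aluminium strip. Leave the tape roll, the glass jar and the hose fitting where they are on the bench.

Things in the scene. Friction and masses are not known exactly. Their poses are not given: they have to be found in the camera images.
- board: Fixed wooden board on the bench, 220 (x) by 360 (y) by 18 mm thick, aluminium strip 12 mm wide and high along its back (+x) long edge. Origin: centre of its underside; x to the back, away from the robot, y left along its length, z up. Pail and oil can stand fixed on it, both 40 mm behind its middle, 120 mm to either side; which is left and which right varies.
- pail: Round grey plastic closed pail whose flat lid has a white rim and a grey centre, 110 mm across at the lid, 90 mm high, fixed on the board. Origin: centre of its underside, 18 mm above the bench; axes as the board's, so its front is -x.
- oilcan: Oblong steel can with grey sides and a black screw cap off centre on top, 60 mm (x) by 100 mm (y), body 95 mm high, 110 mm with cap, fixed on the board. Origin: centre of its underside, 18 mm above the bench; axes as the board's, so its front face is at x = -30 mm.
- wide_tin: Loose round steel tin with a paper band, 60 mm in diameter, 55 mm high, flat lid. Origin: centre of its underside; z up.
- small_tin: Loose round flat steel tin, 46 mm in diameter, 30 mm high, flat top and bottom, pale round patch on top. Origin: centre of its underside; z up.
- bottle: Loose round white plastic bottle with a narrower neck and a grey cap, 46 mm in diameter, 100 mm high, straight-sided up to 55 mm. Origin: centre of its underside; z up.
- carton: Loose upright cardboard carton, 44 mm by 44 mm (x, y) and 80 mm high (z), with a paper strip over the top. Origin: centre of its underside; x and y along its sides.
- tape_roll: Loose grey roll of tape lying flat, 76 mm in diameter, 25 mm high. Origin: centre of its underside. Not to be moved.
- glass_jar: Loose glass jar with a brass screw lid, 56 mm in diameter, 70 mm high. Origin: centre of its underside. Not to be moved.
- hose_fitting: Loose round brass hose fitting standing up, 50 mm in diameter at the foot and 28 mm to 34 mm higher up, 50 mm high. Origin: centre of its underside. Not to be moved.
Not all that is in view belongs to the job. Leave any yellow look-alike of the small_tin alone.

How it is judged:
On the way, in this order (a step that is already met when the one before it is completed fails the run):
1. the wide tin stands on the board midway between pail and oil can, released (x of wide_tin in the frame of pail between -0.015 and 0.015 m and horizontal distance between wide_tin and pail between 0.105 and 0.135 m and horizontal distance between wide_tin and oilcan between 0.105 and 0.135 m and z of wide_tin in the frame of board between 0.012 and 0.024 m and angle between wide_tin's own z axis and vertical below 0.12 rad and linear speed of wide_tin below 0.02 m/s and angular speed of wide_tin below 0.2 rad/s and contact force between the fingers and wide_tin below 0.1 N), for 0.2 s.
2. the small tin stands centred on the wide tin, released (horizontal distance between small_tin and wide_tin below 0.01 m and z of small_tin in the frame of wide_tin between 0.05 and 0.06 m and angle between small_tin's own z axis and vertical below 0.12 rad and linear speed of small_tin below 0.02 m/s and angular speed of small_tin below 0.2 rad/s and contact force between the fingers and small_tin below 0.1 N), for 0.2 s.
3. the carton stands square on the board in front of the pail, released (y of carton in the frame of pail between -0.015 and 0.015 m and x of carton in the frame of pail between -0.122 and -0.092 m and z of carton in the frame of board between 0.012 and 0.024 m and angle between carton's own z axis and vertical below 0.12 rad and linear speed of carton below 0.02 m/s and angular speed of carton below 0.2 rad/s and contact force between the fingers and carton below 0.1 N and (angle between the x axis of carton and the x axis of board, either way round below 0.2 rad or angle between the x axis of carton and the y axis of board, either way round below 0.2 rad)), for 0.2 s.
4. the bottle stands on the board in front of the oil can, released (y of bottle in the frame of oilcan between -0.015 and 0.015 m and x of bottle in the frame of oilcan between -0.098 and -0.068 m and z of bottle in the frame of board between 0.012 and 0.024 m and angle between bottle's own z axis and vertical below 0.12 rad and linear speed of bottle below 0.02 m/s and angular speed of bottle below 0.2 rad/s and contact force between the fingers and bottle below 0.1 N), for 0.2 s.
At the end, for the whole second after the job is handed in: All upright, released, at rest: wide tin on the board midway between pail and oil can within 15 mm; small tin on it, centred within 10 mm; carton in front of the pail, square within 0.2 rad, and bottle in front of the oil can, each within 15 mm sideways, gap 15 to 45 mm (all of step 1 and all of step 2 and all of step 3 and all of step 4); the robot touches nothing.
It fails at once if the tape roll is moved more than 30 mm (distance of tape_roll from where it was at the start of the episode above 0.03 m).
It fails at once if the glass jar is moved more than 30 mm (distance of glass_jar from where it was at the start of the episode above 0.03 m).
It fails at once if the hose fitting is moved more than 30 mm (distance of hose_fitting from where it was at the start of the episode above 0.03 m).
It also fails if it takes over 109 s, if anything falls off the work surface, if the arm or the gripper's body presses on something with over 40 N, if the wrist force passes 120 N, or if a joint passes its speed limit or range.

ROBOT

A 6-joint arm with a two-finger parallel gripper is mounted at the origin on the work surface. World frame = base frame: x ahead of the robot, y to its left, z up, the work surface at z = 0. Lengths are in m, angles in rad, forces in N, time in s.
With the tool pointing down it reaches from about 0.275 to 0.85 m from the base axis. Payload 5.2 kg.
Tool frame: the origin (TCP) lies midway between the tips of the shut fingers; the grasp point (between the pads) lies 19 mm behind it (ctrl.hold_point_z is the distance from the TCP to the grasp point, in m); z points along the fingers, x is the direction in which the jaws open and shut, and the axes are right-handed (so a half turn about z gives the same grasp; the last joint's range is limited). The gripper opens to 85 mm and grips with 20 to 120 N. Pads are 22 mm wide; open, the fingers measure 114 mm over their backs; the gripper's body (76 mm by 85 mm) begins 54 mm behind the grasp point. The pads swing forward as they close: fully open they stand 13 mm farther back than shut.
Start: joints at [-1.347, 0.259, 1.535, -0, 1.348, -0.203], TCP at [0.228, -0.501, 0.231] pointing down, gripper open.
Joint ranges: [-3.14, 3.14], [-0.91, 2.08], [0.19, 2.58], [-1.22, 4.36], [0.22, 2.71], [-3.12, 3.12]. Speed limits (rad/s): [2.57, 2.57, 3.14, 3.14, 3.14, 3.14].

INTERFACE

Orientations are given as a rotation vector (axis times angle).
In Python, from workcell import ctrl gives the robot as it stands.
- The arm moves only by the shell command python3 -m crank 'ROWS'. ROWS is JSON, a list of rows, each a list of 5 numbers: the shift along the tool's x, y, z in m, then the turn about the tool's z in rad, then the finger opening in m, from 0 to 0.0854. A call has 1 to 20 rows; each row shifts and turns the pose as measured when the row begins, along the tool's axes as they then stand; what a row does not reach is not made up. A row lasts 1/8 s, in which the tool goes at most 62.5 mm and 10.7 degrees, less where a joint would pass 70% of its speed; a pose out of reach is approached as far as the arm can. A call is refused whole if a number of a shift passes 0.0625 or a number of a turn 0.188, either way. A call with a gripper value outside its range is refused whole. The fingers move at their own pace and stop on an object; the grip force is fixed at half the most. Time passes only in rows, so rows that do not move let the fingers close. It gives the time, the measured TCP pose, the force and the opening at its end, in the units of the state.
- ctrl.get_obs(): the state, without advancing time (a new reading comes with each control period).
- ctrl.get_image(name): name is "scene" or "top"; returns a dict with "img" (420x560x3 uint8, blue, green, red), "fx", "fy", "cx", "cy" (pixels), "D" ([k1, k2, p1, p2, k3] as OpenCV has them; the pictures are not rectified), "origin" and "rotation" of the camera in the world. Camera axes: x right, y down, z forward; pixel columns grow to the right and rows downward; lengths in m; the calibration is good to about 2 mm. A picture is of the moment at which its call begins. There is no depth.
- ctrl.sign_off(): hands the job in, once; it reports no verdict.
Trained networks look in the newest picture that a camera, given by its name, has taken for a name from the list of things; names that differ only in an ending like _2 or _b are one class to them, and where a whole thing is asked for, a point or a joint stands for the part that bears it (a point fixed in the world has none). Each returns a list of dicts, best first, with "score" (0 to 1); they miss things now and then, are a little off and sometimes report something else, mostly with a low value. They report only what shows in the picture. A call takes as long as a camera call. They do not tell look-alikes from the thing itself.
- ctrl.look_for(camera, target): "bbox" ([left, top, width, height] in pixels, round what is visible of it).
- ctrl.mark_of(camera, target): "location" ([column, row] in pixels: a listed point, or the origin of a listed thing).
The state is a dict: "t": time; "qpos": joint angles; "qvel": joint speeds; "effort": joint torques, N m; "position": TCP position; "eef_rot": TCP orientation; "force": force on the tool from outside, world axes, zero at the start; "wrist_torque": the same for the moment, N m; "gripper_width": opening from 0.0 (shut) to 1.0 (fully open).
Only numpy, scipy, OpenCV 4.12 (cv2) and the standard library are available. Lean on these libraries where they do the work, as an engineer would, in place of code of your own. Each camera call takes 0.05 s, during which the arm holds its last target.

## Working session

There is one attempt and no reset: what is moved stays moved. The work goes in short steps, Python scripts to look and compute and a shell command to move; the robot and the scene stay as the last step left them, time stands still between calls to the robot, and variables do not carry over. Pictures are saved under pics/ and viewed, and the job is handed in when it is done.

```bash
mkdir -p pics; ls; python3 - <<'E'
from workcell import ctrl
import cv2
o=ctrl.get_obs();print({k:o[k] for k in ('t','position','eef_rot','gripper_width','force')}, ctrl.hold_point_z)
for n in('scene','top'):
    i=ctrl.get_image(n);cv2.imwrite(f'pics/{n}0.png',i['img']);print(n,i['fx'],i['fy'],i['cx'],i['cy'],i['D'],i['origin'],i['rotation'])
    for t in('board','pail','oilcan','wide_tin','small_tin','bottle','carton','tape_roll','glass_jar','hose_fitting'):
        print(t,[(round(d['score'],2),[round(v) for v in d['bbox']]) for d in ctrl.look_for(n,t)[:4]],[(round(d['score'],2),[round(v) for v in d['location']]) for d in ctrl.mark_of(n,t)[:4]])
E
```

```text
pics
{'t': 0.0, 'position': array([ 0.22757409, -0.50013531,  0.23048811]), 'eef_rot': array([-2.64046871e+00,  1.69991534e+00,  2.04471380e-03]), 'gripper_width': 0.9980175218606497, 'force': array([0.29527234, 0.95012848, 0.24718003])} 0.0187
scene 466.4761682551005 466.4761682551005 283.1734207063888 206.005044510705 [-0.03728218  0.          0.          0.          0.        ] [ 1.03585149 -0.42749923  0.88661924] [-2.30713322 -1.10178294  0.34671903]
board [(0.64, [257, 89, 146, 125])] [(0.76, [331, 145])]
pail [(0.89, [347, 80, 50, 53])] [(0.69, [367, 119])]
oilcan [(0.6, [304, 137, 46, 65])] [(0.89, [324, 181])]
wide_tin [(0.9, [262, 250, 29, 35])] [(0.68, [276, 275])]
small_tin [(0.67, [135, 280, 26, 28]), (0.57, [133, 332, 26, 28])] [(0.72, [148, 295]), (0.59, [147, 351])]
bottle [(0.79, [115, 227, 27, 39]), (0.46, [222, 172, 22, 26])] [(0.91, [134, 257])]
carton [(0.72, [192, 227, 31, 46])] [(0.76, [208, 257]), (0.29, [131, 260])]
tape_roll [(0.56, [162, 205, 34, 34])] [(0.97, [178, 223])]
glass_jar [(0.61, [350, 81, 49, 53]), (0.6, [240, 208, 21, 35])] [(0.6, [253, 232])]

[... 344 characters left out ...]
(0.74, [109, 214, 58, 46])] [(0.81, [145, 239])]
oilcan [(0.4, [132, 171, 150, 129]), (0.21, [109, 216, 55, 42])] [(0.71, [243, 203])]
wide_tin [(0.68, [328, 144, 26, 29]), (0.42, [362, 196, 32, 23])] [(0.74, [339, 158])]
small_tin [(0.92, [422, 204, 26, 21]), (0.82, [446, 165, 25, 18])] [(0.9, [431, 216])]
bottle [(0.67, [211, 182, 54, 41]), (0.58, [421, 246, 26, 20]), (0.26, [317, 197, 27, 22])] [(0.97, [429, 256]), (0.5, [340, 161])]
carton [(0.74, [364, 196, 28, 26])] [(0.65, [372, 211])]
tape_roll [(0.59, [360, 241, 30, 33])] [(0.94, [376, 254]), (0.67, [238, 209])]
glass_jar [(0.91, [317, 195, 27, 21])] [(0.84, [328, 208])]
hose_fitting [(0.72, [303, 250, 23, 22])] [(0.92, [313, 259])]
```

View pics/scene0.png

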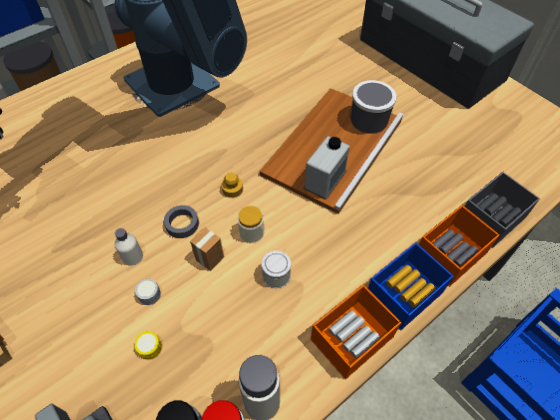

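View pics/top0.png

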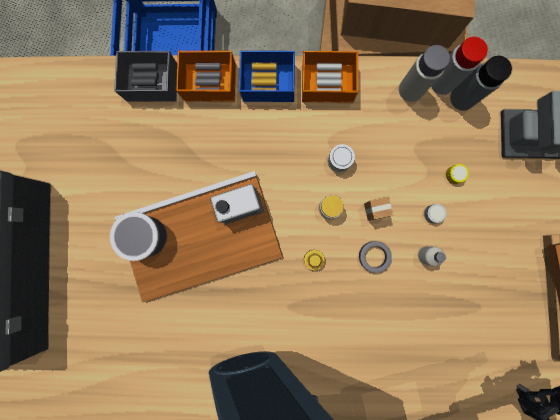

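Scene view: wide tin (276,268), small tin (147,292), its yellow look-alike (148,345), bottle (127,246), carton (207,250), jar (250,223), fitting (232,185), tape (181,221), pail (372,107) and oil can (327,167). In the top view the small tin is at (436,214) and the yellow one at (458,174). Next I'll take close crops.

```bash
cat > h.py <<'E'
import numpy as np,cv2
from workcell import ctrl
C={}
def cam(n):
    if n not in C:
        i=ctrl.get_image(n);K=np.array([[i['fx'],0,i['cx']],[0,i['fy'],i['cy']],[0,0,1.]])
        r=np.array(i['rotation']);R=cv2.Rodrigues(r)[0] if r.size==3 else r
        C[n]=dict(K=K,D=np.array(i['D']),o=np.array(i['origin']),R=R,img=i['img'])
    return C[n]
def proj(n,P):
    c=cam(n);P=np.atleast_2d(np.array(P,float))
    return cv2.projectPoints(P,cv2.Rodrigues(c['R'].T)[0],-c['R'].T@c['o'],c['K'],c['D'])[0].reshape(-1,2)
def ray(n,px):
    c=cam(n);u=cv2.undistortPoints(np.array(px,float).reshape(-1,1,2),c['K'],c['D']).reshape(-1,2)
    return c['o'],(np.c_[u,np.ones(len(u))]@c['R'].T)
def onz(n,px,z):
    o,d=ray(n,px);return o+d*((z-o[2])/d[:,2:3])
def tri(ps,pt):
    A=[];b=[];
    M=np.zeros((3,3));v=np.zeros(3);rs=[]
    for n,p in(('scene',ps),('top',pt)):
        o,d=ray(n,p);d=d[0]/np.linalg.norm(d[0]);Q=np.eye(3)-np.outer(d,d);M+=Q;v+=Q@o;rs.append((o,Q))
    x=np.linalg.solve(M,v);return x,[float(np.linalg.norm(Q@(x-o))) for o,Q in rs]
def crop(n,x0,y0,w,h,s,f):
    im=cam(n)['img'][y0:y0+h,x0:x0+w];cv2.imwrite(f,cv2.resize(im,None,fx=s,fy=s,interpolation=cv2.INTER_CUBIC))
E
python3 - <<'E'
from h import *
crop('top',300,135,180,140,4,'pics/t1.png');crop('scene',105,165,195,150,4,'pics/s1.png')
crop('top',100,165,190,145,4,'pics/t2.png');crop('scene',250,70,160,150,4,'pics/s2.png')
E
```

```text
(no output)
```

View pics/t1.png

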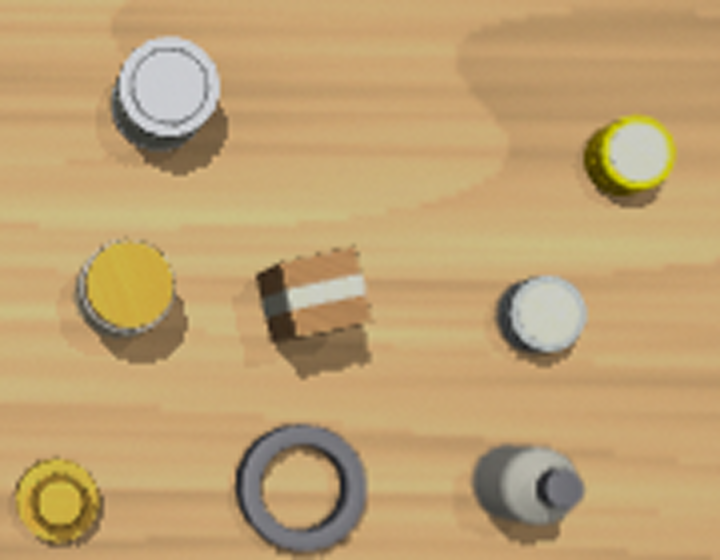

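View pics/s1.png

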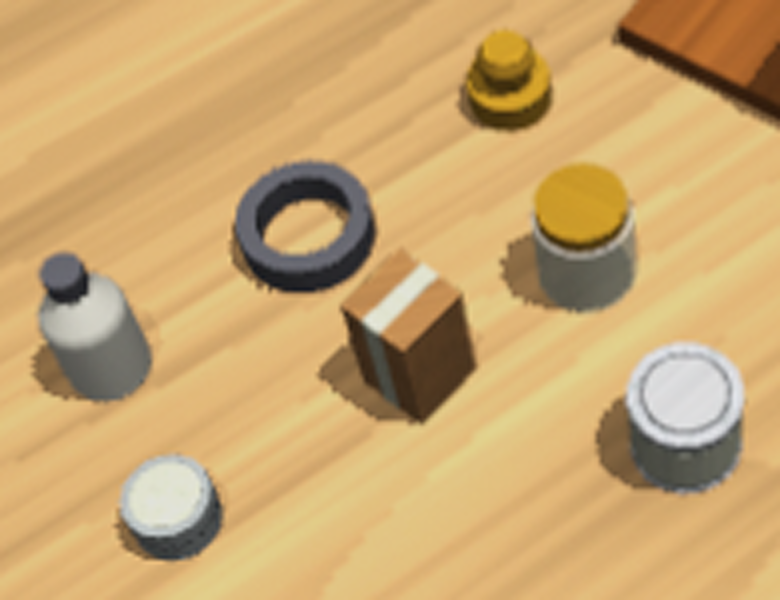

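View pics/t2.png

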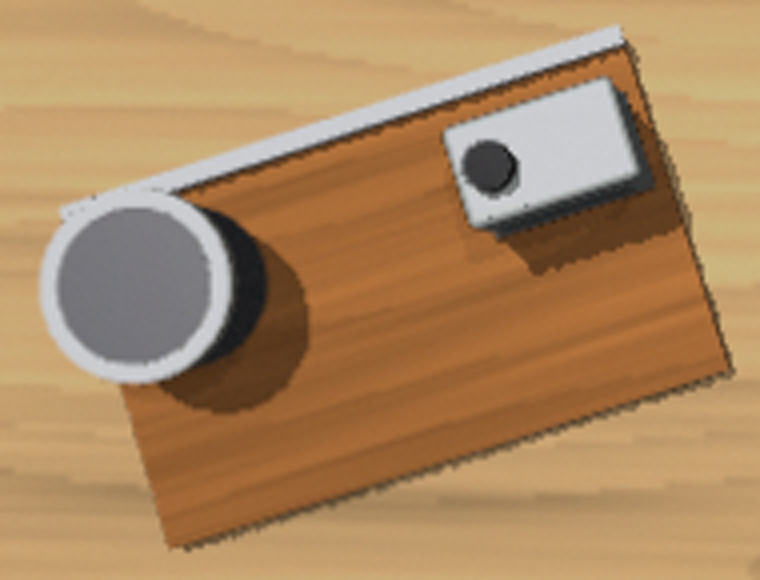

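View pics/s2.png

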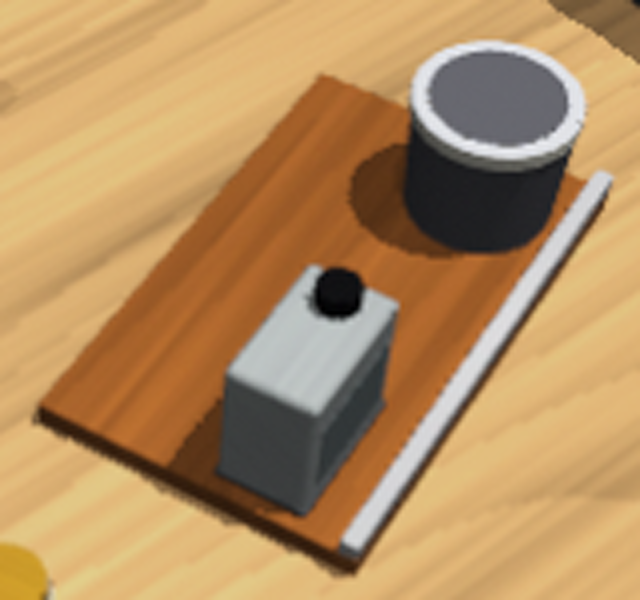

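```bash
cat > m.py <<'E'
from h import *
f=lambda p,o:(np.array(p,float)+.5)/4-.5+np.array(o)
T1=(300,135);S1=(105,165);T2=(100,165);S2=(250,70)
L={'wide':((685,395),S1,(169,87),T1),'small':((169,498),S1,(544,314),T1),'bottlecap':((64,268),S1,(561,490),T1),
'carton':((404,299),S1,(325,294),T1),'jar':((581,204),S1,(131,286),T1),'fit':((505,47),S1,(59,503),T1),'tape':((305,217),S1,(302,488),T1),
'pail':((498,100),S2,(136,287),T2),'oil':((313,339),S2,(541,153),T2)}
for k,(a,oa,b,ob) in L.items():
    x,r=tri(f(a,oa),f(b,ob));print(k,x.round(4),np.round(r,4))
    H=dict(wide=.055,small=.03,bottlecap=.1,carton=.08,jar=.07,fit=.05,tape=.025,pail=.108,oil=.113)[k]
    print('    at z',onz('scene',f(a,oa),H)[0].round(4),onz('top',f(b,ob),H)[0].round(4))
print('carton top',onz('top',f([(281,266),(354,248),(369,322),(296,341)],T1),.08).round(4).tolist())
print('carton sc',onz('scene',f([(403,251),(463,293),(407,346),(343,308)],S1),.08).round(4).tolist())
print('oil',onz('top',f([(443,129),(606,78),(642,176),(475,228)],T2),.113).round(4).tolist())
print('oil sc',onz('scene',f([(314,267),(398,303),(314,412),(228,372)],S2),.113).round(4).tolist())
print('board t',onz('top',f([(733,373),(170,548)],T2),.018).round(4).tolist(), 's',onz('scene',f([(38,408),(322,75),(350,565)],S2),.018).round(4).tolist())
E
python3 m.py
```

```text
wide [ 0.6767 -0.1499  0.0535] [0.0005 0.0005]
    at z [ 0.6776 -0.15    0.055 ] [ 0.6761 -0.1502  0.055 ]
small [ 0.5473 -0.3801  0.0251] [0.0005 0.0005]
    at z [ 0.5504 -0.38    0.03  ] [ 0.5467 -0.3788  0.03  ]
bottlecap [ 0.4449 -0.3628  0.0987] [0.0007 0.0007]
    at z [ 0.4464 -0.3624  0.1   ] [ 0.4445 -0.363   0.1   ]
carton [ 0.554  -0.2356  0.0778] [0.0016 0.0016]
    at z [ 0.5563 -0.2349  0.08  ] [ 0.553  -0.2365  0.08  ]
jar [ 0.5576 -0.1265  0.0673] [0.0011 0.0011]
    at z [ 0.5599 -0.1266  0.07  ] [ 0.5568 -0.1271  0.07  ]
fit [ 0.4311 -0.0877  0.0486] [0.0007 0.0007]
    at z [ 0.4325 -0.0878  0.05  ] [ 0.4308 -0.0882  0.05  ]
tape [ 0.441  -0.2349  0.021 ] [0.0009 0.0009]
    at z [ 0.4443 -0.2351  0.025 ] [ 0.4407 -0.2348  0.025 ]
pail [0.4802 0.3206 0.1049] [0.0007 0.0007]
    at z [0.4827 0.3183 0.108 ] [0.4798 0.3187 0.108 ]
oil [0.5582 0.0932 0.1085] [0.0005 0.0005]
    at z [0.5612 0.0907 0.113 ] [0.5575 0.0921 0.113 ]
carton top [[0.5686, -0.2114, 0.08], [0.5795, -0.253, 0.08], [0.5374, -0.2615, 0.08], [0.526, -0.22, 0.08]]
carton sc [[0.5318, -0.2192, 0.08], [0.5721, -0.2096, 0.08], [0.5802, -0.2489, 0.08], [0.5415, -0.2618, 0.08]]
oil [[0.5701, 0.147, 0.113], [0.5997, 0.057, 0.113], [0.5455, 0.036, 0.113], [0.5155, 0.1277, 0.113]]
oil sc [[0.5207, 0.1282, 0.113], [0.5711, 0.1464, 0.113], [0.6005, 0.0557, 0.113], [0.55, 0.0381, 0.113]]
board t [[0.4339, -0.0139, 0.018], [0.3214, 0.3273, 0.018]] s [[0.4401, -0.013, 0.018], [0.3233, 0.3263, 0.018], [0.6435, 0.055, 0.018]]
```

```bash
cat > d.py <<'E'
import sys
from h import *
from scipy.spatial.transform import Rotation as Ro
o=ctrl.get_obs();p=np.array(o['position']);R=Ro.from_rotvec(o['eef_rot']).as_matrix()
print('t',round(o['t'],2),'pos',p.round(4),'yaw',round(np.arctan2(R[1,0],R[0,0]),4),'zax',R[:,2].round(3),'w',round(o['gripper_width']*85.4,1),'F',np.round(o['force'],1))
if len(sys.argv)>3:
    d=R.T@(np.array([float(a) for a in sys.argv[1:4]])-p);print('tool delta mm',(d*1000).round(1))
    if len(sys.argv)>4:
        e=float(sys.argv[4])-np.arctan2(R[1,0],R[0,0]);print('turn z',round(-((e+np.pi/2)%np.pi-np.pi/2),3), 'full',round(-e,3))
E
python3 d.py .677 -.150 .15 .328
python3 -m crank '[[0,0,0,-0.18,0.0854],[0,0,0,-0.18,0.0854],[0,0,0,-0.18,0.0854],[0,0,0,-0.18,0.0854],[0,0,0,-0.18,0.0854],[0,0,0,-0.18,0.0854],[0,0,0,-0.18,0.0854],[0,0,0,-0.18,0.0854],[0,0,0,-0.02,0.0854]]'
python3 d.py .677 -.150 .12 .328
```

```text
t 2.3 pos [ 0.2277 -0.5007  0.2313] yaw -1.144 zax [ 0.  0. -1.] w 85.6 F [0.2 0.1 0.2]
tool delta mm [-133.2 -554.1   81.3]
turn z -1.472 full -1.472
t: 3.42
position: [0.2277, -0.5006, 0.2313]
eef_rot: [3.09, 0.566, 0.0]
force: [0.2, 0.5, 0.5]
gripper_width: 1.004
t 3.42 pos [ 0.2277 -0.5006  0.2313] yaw 0.3623 zax [ 0. -0. -1.] w 85.8 F [0.2 0.5 0.5]
tool delta mm [ 544.4 -168.6  111.3]
turn z 0.034 full 0.034
```

```bash

python3 -m crank '[[0.045,-0.014,0,0.034,0.0854],[0.045,-0.014,0,0,0.0854],[0.045,-0.014,0,0,0.0854],[0.045,-0.014,0,0,0.0854],[0.045,-0.014,0,0,0.0854],[0.045,-0.014,0,0,0.0854],[0.045,-0.014,0,0,0.0854],[0.045,-0.014,0,0,0.0854],[0.045,-0.014,0,0,0.0854],[0.045,-0.014,0,0,0.0854],[0.045,-0.014,0.03,0,0.0854],[0.03,-0.01,0.03,0,0.0854],[0,0,0,0,0.0854]]'
python3 d.py .677 -.150 .018 .328
```

```text
t: 5.05
position: [0.6927, -0.1765, 0.1693]
eef_rot: [3.108, 0.433, 0.003]
force: [-0.5, 0.1, 0.2]
gripper_width: 0.993
t 5.05 pos [ 0.6927 -0.1765  0.1693] yaw 0.277 zax [ 0.003 -0.004 -1.   ] w 84.8 F [-0.5  0.1  0.2]
tool delta mm [ -8.1 -30.4 151.1]
turn z -0.051 full -0.051
```

```bash

python3 -m crank '[[-0.008,-0.030,0.02,-0.05,0.0854],[0,0,0,0,0.0854],[0,0,0,0,0.0854]]'
python3 d.py .677 -.150 .018 .328
python3 - <<'E'
from h import *
crop('top',280,100,160,140,4,'pics/t3.png')
E
```

```text
t: 5.42
position: [0.6765, -0.1519, 0.1511]
eef_rot: [3.094, 0.501, 0.006]
force: [-0.6, 0.7, 0.6]
gripper_width: 0.999
t 5.42 pos [ 0.6765 -0.1519  0.1511] yaw 0.3212 zax [ 0.005 -0.006 -1.   ] w 85.3 F [-0.6  0.7  0.6]
tool delta mm [  0.7  -2.6 133.1]
turn z -0.007 full -0.007
```

View pics/t3.png

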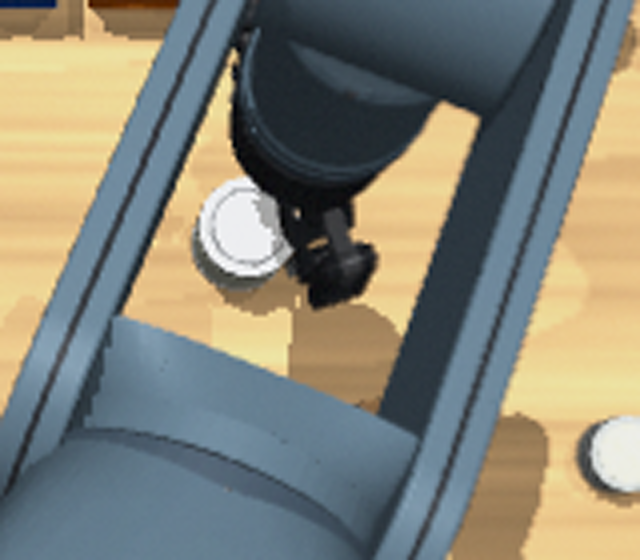

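```bash
python3 - <<'E'
from h import *
p=np.array(ctrl.get_obs()['position'])
for n in('scene','top'):
    print(n,proj(n,[p,p+[0,0,.019],[.677,-.15,.055],[.677,-.15,0]]).round(0).tolist())
crop('scene',200,160,160,140,4,'pics/s3.png')
E
```

```text
scene [[274.0, 238.0], [274.0, 233.0], [276.0, 263.0], [276.0, 276.0]]
top [[348.0, 147.0], [349.0, 145.0], [342.0, 156.0], [339.0, 160.0]]
```

View pics/s3.png

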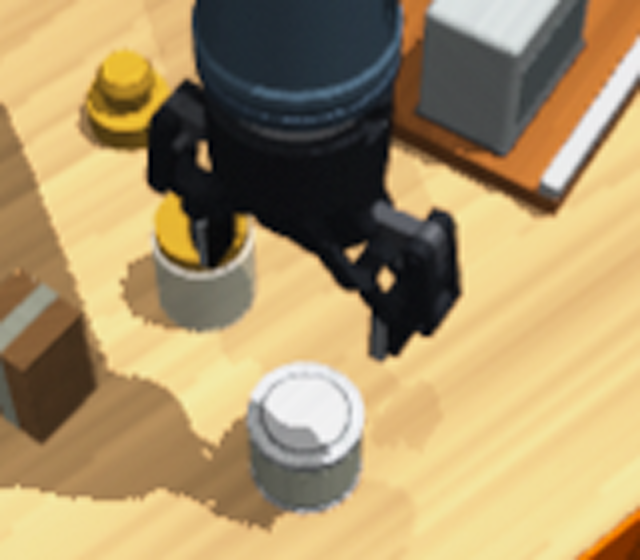

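```bash

python3 -m crank '[[0.001,-0.003,0.03,-0.007,0.0854],[0,0,0.03,0,0.0854],[0,0,0.03,0,0.0854],[0,0,0,0,0.0854]]'
python3 d.py .677 -.150 .018 .328
```

```text
t: 6.08
position: [0.6799, -0.1534, 0.0627]
eef_rot: [3.09, 0.504, 0.016]
force: [-0.5, 0.6, -0.0]
gripper_width: 0.998
t 6.08 pos [ 0.6799 -0.1534  0.0627] yaw 0.3236 zax [ 0.012 -0.009 -1.   ] w 85.2 F [-0.5  0.6 -0. ]
tool delta mm [-2.  -4.7 44.7]
turn z -0.004 full -0.004
```

```bash

python3 -m crank '[[-0.002,-0.005,0.015,-0.004,0.0854],[0,0,0.015,0,0.0854],[0,0,0.015,0,0.0854],[0,0,0,0,0.0854]]'
python3 d.py .677 -.150 .018 .328
```

```text
t: 6.58
position: [0.679, -0.1509, 0.0185]
eef_rot: [3.086, 0.509, 0.024]
force: [-0.5, -0.3, 0.3]
gripper_width: 1.001
t 6.58 pos [ 0.679  -0.1509  0.0185] yaw 0.327 zax [ 0.017 -0.011 -1.   ] w 85.5 F [-0.5 -0.3  0.3]
tool delta mm [-1.7 -1.5  0.4]
turn z -0.001 full -0.001
```

Close and lift.

```bash

python3 -m crank '[[-0.002,-0.001,0,0,0.0854],[0,0,0,0,0.05],[0,0,0,0,0.05],[0,0,0,0,0.05],[0,0,0,0,0.05],[0,0,0,0,0.05],[0,0,0,0,0.05]]'
python3 -m crank '[[0,0,-0.01,0,0.05],[0,0,-0.02,0,0.05],[0,0,-0.02,0,0.05],[0,0,-0.03,0,0.05],[0,0,-0.03,0,0.05],[0,0,-0.03,0,0.05],[0,0,-0.03,0,0.05],[0,0,0,0,0.05]]'
python3 d.py .520 .205 .2 .328
```

```text
t: 7.45
position: [0.6775, -0.1509, 0.02]
eef_rot: [3.085, 0.509, 0.026]
force: [-1.3, -0.1, -0.8]
gripper_width: 0.67
t: 8.45
position: [0.6749, -0.1488, 0.2052]
eef_rot: [3.081, 0.509, 0.037]
force: [-0.6, 0.6, -1.3]
gripper_width: 0.675
t 8.45 pos [ 0.6749 -0.1488  0.2052] yaw 0.3274 zax [ 0.026 -0.015 -1.   ] w 57.7 F [-0.6  0.6 -1.3]
tool delta mm [ -33.  -384.8   -4. ]
turn z -0.001 full -0.001
```

```bash

python3 -m crank '[[-0.003,-0.032,0,0,0.05],[-0.003,-0.032,0,0,0.05],[-0.003,-0.032,0,0,0.05],[-0.003,-0.032,0,0,0.05],[-0.003,-0.032,0,0,0.05],[-0.003,-0.032,0,0,0.05],[-0.003,-0.032,0,0,0.05],[-0.003,-0.032,0,0,0.05],[-0.003,-0.032,0,0,0.05],[-0.003,-0.032,0,0,0.05],[-0.003,-0.032,0,0,0.05],[-0.003,-0.032,0,0,0.05],[0,0,0,0,0.05]]'
python3 d.py .520 .205 .15 .328
```

```text
t: 10.07
position: [0.5028, 0.2138, 0.1842]
eef_rot: [3.086, 0.506, 0.007]
force: [1.0, 0.1, -2.3]
gripper_width: 0.676
t 10.07 pos [0.5028 0.2138 0.1842] yaw 0.3252 zax [ 0.007 -0.013 -1.   ] w 57.8 F [ 1.   0.1 -2.3]
tool delta mm [13.4 13.3 34.5]
turn z -0.003 full -0.003
```

```bash

python3 -m crank '[[0.013,0.013,0,-0.003,0.05],[0,0,0.015,0,0.05],[0,0,0.015,0,0.05],[0,0,0,0,0.05]]'
python3 d.py .520 .205 .04 .328
python3 - <<'E'
from h import *
crop('top',100,145,190,145,4,'pics/t4.png');crop('scene',250,70,160,150,4,'pics/s4.png')
E
```

```text
t: 10.58
position: [0.521, 0.2017, 0.1503]
eef_rot: [3.085, 0.507, 0.002]
force: [-0.1, -0.2, -2.4]
gripper_width: 0.675
t 10.57 pos [0.521  0.2017 0.1503] yaw 0.3256 zax [ 0.004 -0.015 -1.   ] w 57.6 F [-0.1 -0.2 -2.4]
tool delta mm [  0.3  -5.2 110.2]
turn z -0.002 full -0.002
```

View pics/s4.png

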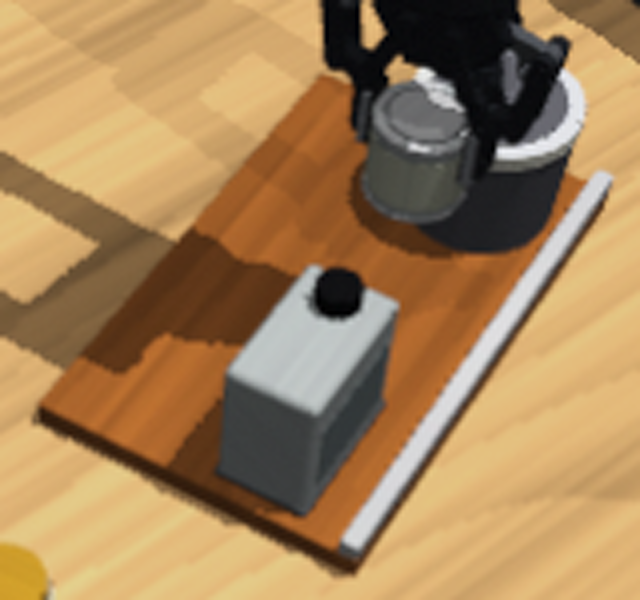

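View pics/t4.png

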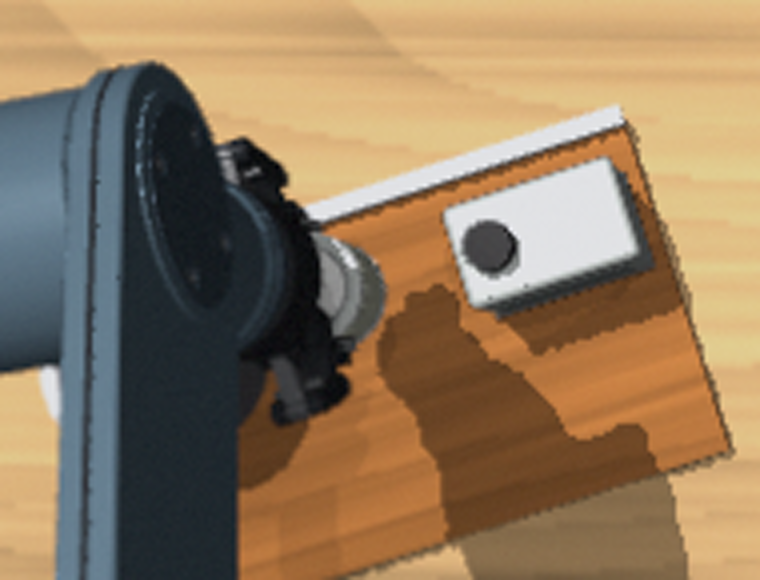

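```bash

python3 -m crank '[[0,-0.005,0.015,-0.002,0.05],[0,0,0.02,0,0.05],[0,0,0.02,0,0.05],[0,0,0.015,0,0.05],[0,0,0,0,0.05]]'
python3 d.py .520 .205 .04 .328
```

```text
t: 11.3
position: [0.5205, 0.2075, 0.0788]
eef_rot: [3.085, 0.512, 0.01]
force: [0.1, 0.2, -2.1]
gripper_width: 0.672
t 11.3 pos [0.5205 0.2075 0.0788] yaw 0.3293 zax [ 0.009 -0.014 -1.   ] w 57.4 F [ 0.1  0.2 -2.1]
tool delta mm [-1.4  1.6 38.8]
turn z 0.001 full 0.001
```

```bash

python3 -m crank '[[-0.001,0.002,0.015,0,0.05],[0,0,0.015,0,0.05],[0,0,0.006,0,0.05],[0,0,0.002,0,0.05],[0,0,0.0,0,0.05]]'
python3 d.py .520 .205 .038 .328
```

```text
t: 11.92
position: [0.5217, 0.2049, 0.0393]
eef_rot: [3.085, 0.512, 0.014]
force: [-0.3, 0.4, -2.3]
gripper_width: 0.673
t 11.93 pos [0.5217 0.2049 0.0393] yaw 0.3292 zax [ 0.011 -0.013 -1.   ] w 57.5 F [-0.3  0.4 -2.3]
tool delta mm [-1.6 -0.7  1.3]
turn z 0.001 full 0.001
```

```bash

python3 -m crank '[[-0.001,0,0.002,0,0.05],[0,0,0.001,0,0.05],[0,0,0.0,0,0.05]]'
python3 d.py .520 .205 .038 .328
```

```text
t: 12.3
position: [0.5217, 0.2048, 0.0385]
eef_rot: [3.085, 0.513, 0.019]
force: [-0.5, 0.2, -1.9]
gripper_width: 0.676
t 12.3 pos [0.5217 0.2048 0.0385] yaw 0.3294 zax [ 0.014 -0.013 -1.   ] w 57.8 F [-0.5  0.2 -1.9]
tool delta mm [-1.5 -0.8  0.5]
turn z 0.001 full 0.001
```

```bash

python3 -m crank '[[0,0,0.003,0,0.05],[0,0,0.0,0,0.05]]'
python3 d.py .520 .205 .038 .328
```

```text
t: 12.55
position: [0.5223, 0.2049, 0.0385]
eef_rot: [3.084, 0.513, 0.022]
force: [0.1, -0.1, -2.7]
gripper_width: 0.675
t 12.55 pos [0.5223 0.2049 0.0385] yaw 0.3297 zax [ 0.017 -0.012 -1.   ] w 57.6 F [ 0.1 -0.1 -2.7]
tool delta mm [-2.2 -0.8  0.5]
turn z 0.002 full 0.002
```

```bash

python3 -m crank '[[-0.002,0,0.006,0,0.05]]'
python3 -m crank '[[0,0,0.0,0,0.05]]'
python3 d.py .520 .205 .038 .328
```

```text
t: 12.68
position: [0.5227, 0.2049, 0.0375]
eef_rot: [3.084, 0.513, 0.031]
force: [-15.9, -1.6, 65.7]
gripper_width: 0.669
t: 12.8
position: [0.5235, 0.2051, 0.039]
eef_rot: [3.084, 0.514, 0.036]
force: [0.0, 0.3, -3.1]
gripper_width: 0.673
t 12.8 pos [0.5235 0.2051 0.039 ] yaw 0.3302 zax [ 0.025 -0.011 -1.   ] w 57.5 F [ 0.   0.3 -3.1]
tool delta mm [-3.4 -1.   0.9]
turn z 0.002 full 0.002
```

```bash

python3 -m crank '[[0,0,0.0,0,0.062],[0,0,0,0,0.068],[0,0,0,0,0.074],[0,0,0,0,0.074],[0,0,-0.015,0,0.074],[0,0,-0.02,0,0.074],[0,0,-0.03,0,0.074],[0,0,-0.03,0,0.0854],[0,0,-0.03,0,0.0854],[0,0,-0.03,0,0.0854],[0,0,-0.02,0,0.0854],[0,0,0,0,0.0854]]'
python3 d.py .5485 -.3795 .15 .328
```

```text
t: 14.3
position: [0.5194, 0.2071, 0.2248]
eef_rot: [3.084, 0.513, 0.041]
force: [-0.1, 0.8, -0.1]
gripper_width: 1.002
t 14.3 pos [0.5194 0.2071 0.2248] yaw 0.3301 zax [ 0.028 -0.01  -1.   ] w 85.6 F [-0.1  0.8 -0.1]
tool delta mm [-164.3  563.    81.4]
turn z 0.002 full 0.002
```

```bash

python3 -m crank '[[-0.009,0.031,0,0,0.0854],[-0.009,0.031,0,0,0.0854],[-0.009,0.031,0,0,0.0854],[-0.009,0.031,0,0,0.0854],[-0.009,0.031,0,0,0.0854],[-0.009,0.031,0,0,0.0854],[-0.009,0.031,0,0,0.0854],[-0.009,0.031,0,0,0.0854],[-0.009,0.031,0,0,0.0854],[-0.009,0.031,0,0,0.0854],[-0.009,0.031,0,0,0.0854],[-0.009,0.031,0,0,0.0854],[-0.009,0.031,0,0,0.0854],[-0.009,0.031,0,0,0.0854],[-0.009,0.031,0,0,0.0854],[-0.009,0.031,0,0,0.0854],[-0.009,0.031,0,0,0.0854],[0,0,0,0,0.0854]]'
python3 d.py .5485 -.3795 .1 .328
python3 - <<'E'
from h import *
crop('top',100,145,190,145,4,'pics/t5.png');crop('scene',250,70,160,150,4,'pics/s5.png')
E
```

```text
t: 16.55
position: [0.5367, -0.3548, 0.2124]
eef_rot: [-3.097, -0.518, -0.008]
force: [-0.3, 0.3, 0.6]
gripper_width: 0.998
t 16.55 pos [ 0.5367 -0.3548  0.2124] yaw 0.3312 zax [ 0.005  0.002 -1.   ] w 85.2 F [-0.3  0.3  0.6]
tool delta mm [  2.5  27.3 112.4]
turn z 0.003 full 0.003
```

View pics/s5.png

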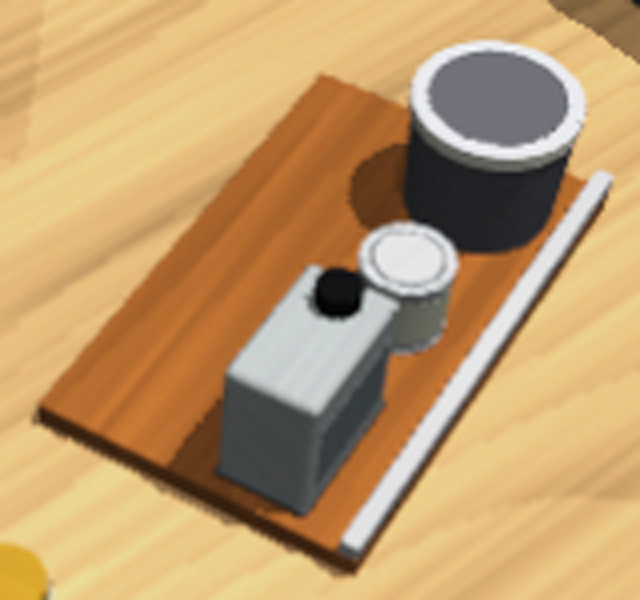

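View pics/t5.png

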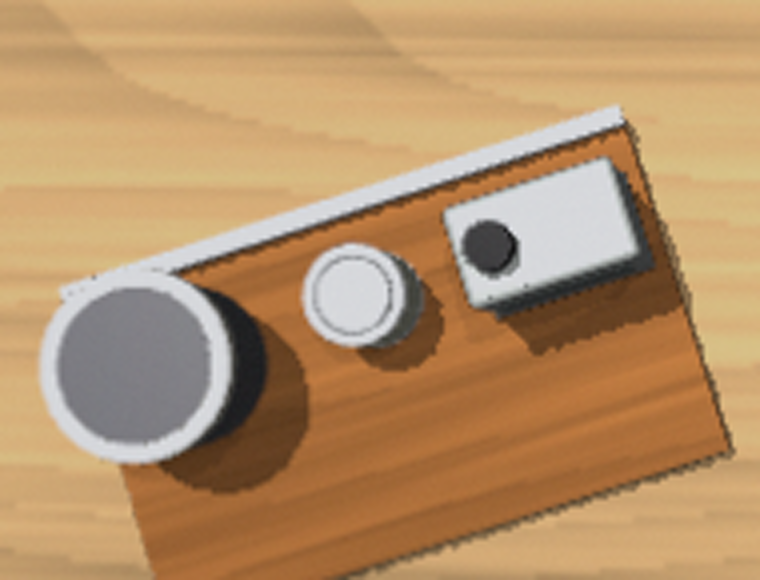

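```bash
python3 - <<'E'
from h import *
f=lambda p,o:(np.array(p,float)+.5)/4-.5+np.array(o)
a=f((408,258),(250,70));b=f((354,296),(100,145));print(tri(a,b),onz('scene',a,.073),onz('top',b,.073))
E
python3 -m crank '[[0.0025,0.027,0,0.003,0.0854],[0,0,0.02,0,0.08],[0,0,0.02,0,0.08],[0,0,0.02,0,0.08],[0,0,0.02,0,0.08],[0,0,0,0,0.08]]'
python3 d.py .5485 -.3795 .004 .328
```

```text
(array([0.5233887 , 0.20633433, 0.07238244]), [0.0006898261951486216, 0.0006898261951485642]) [[0.52409094 0.20650555 0.073     ]] [[0.52294192 0.20560438 0.073     ]]
t: 17.5
position: [0.5515, -0.3689, 0.1338]
eef_rot: [-3.095, -0.531, -0.013]
force: [0.4, 0.4, 0.1]
gripper_width: 0.938
t 17.5 pos [ 0.5515 -0.3689  0.1338] yaw 0.3398 zax [ 0.008  0.002 -1.   ] w 80.1 F [0.4 0.4 0.1]
tool delta mm [ -7.4   8.9 129.7]
turn z 0.012 full 0.012
```

```bash

python3 -m crank '[[-0.0075,0.009,0.02,0.012,0.08],[0,0,0.025,0,0.08],[0,0,0.025,0,0.08],[0,0,0.015,0,0.08],[0,0,0,0,0.08]]'
python3 d.py .5485 -.3795 .004 .328
```

```text
t: 18.12
position: [0.5489, -0.3824, 0.0476]
eef_rot: [3.096, 0.511, 0.017]
force: [-0.3, -1.2, 0.6]
gripper_width: 0.939
t 18.12 pos [ 0.5489 -0.3824  0.0476] yaw 0.3271 zax [ 0.011 -0.002 -1.   ] w 80.2 F [-0.3 -1.2  0.6]
tool delta mm [ 0.1 -3.1 43.5]
turn z -0.001 full -0.001
```

```bash
python3 - <<'E'
from h import *
crop('scene',95,225,130,105,6,'pics/s6.png')
E
```

```text
(no output)
```

View pics/s6.png

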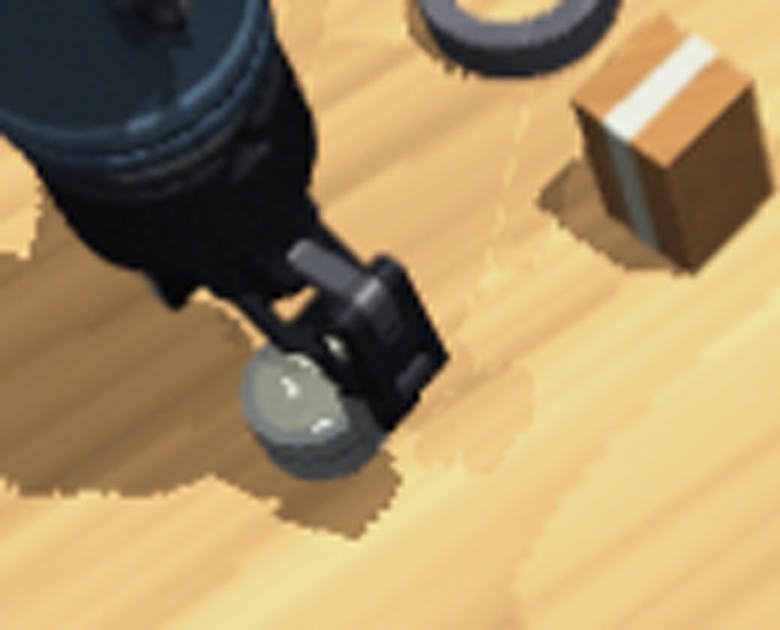

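```bash

python3 -m crank '[[0,-0.003,0.015,0,0.08],[0,0,0.015,0,0.08],[0,0,0.01,0,0.08],[0,0,0,0,0.08]]'
python3 d.py .5485 -.3795 .006 .328
```

```text
t: 18.68
position: [0.5497, -0.3808, 0.0075]
eef_rot: [3.092, 0.51, 0.021]
force: [-0.4, 0.4, 0.9]
gripper_width: 0.939
t 18.68 pos [ 0.5497 -0.3808  0.0075] yaw 0.3273 zax [ 0.015 -0.005 -1.   ] w 80.2 F [-0.4  0.4  0.9]
tool delta mm [-0.8 -1.6  1.5]
turn z -0.001 full -0.001
```

```bash

python3 -m crank '[[-0.001,-0.0015,0.001,0,0.08],[0,0,0,0,0.038],[0,0,0,0,0.038],[0,0,0,0,0.038],[0,0,0,0,0.038],[0,0,0,0,0.038],[0,0,0,0,0.038]]'
python3 d.py
python3 -m crank '[[0,0,-0.01,0,0.038],[0,0,-0.02,0,0.038],[0,0,-0.03,0,0.038],[0,0,-0.03,0,0.038],[0,0,-0.03,0,0.038],[0,0,-0.03,0,0.038],[0,0,-0.03,0,0.038],[0,0,-0.03,0,0.038],[0,0,0,0,0.038]]'
python3 d.py .5235 .2057 .22 .328
```

```text
t: 19.55
position: [0.5488, -0.3803, 0.0078]
eef_rot: [3.09, 0.51, 0.023]
force: [-0.6, 0.7, 0.9]
gripper_width: 0.52
t 19.55 pos [ 0.5488 -0.3803  0.0078] yaw 0.3274 zax [ 0.016 -0.007 -1.   ] w 44.4 F [-0.6  0.7  0.9]
t: 20.68
position: [0.5449, -0.3783, 0.2288]
eef_rot: [3.089, 0.51, 0.025]
force: [0.7, -0.6, -0.7]
gripper_width: 0.517
t 20.68 pos [ 0.5449 -0.3783  0.2288] yaw 0.3274 zax [ 0.017 -0.008 -1.   ] w 44.2 F [ 0.7 -0.6 -0.7]
tool delta mm [ 167.4 -560.     3.7]
turn z -0.001 full -0.001
```

```bash

python3 -m crank '[[0.009,-0.031,0,0,0.038],[0.009,-0.031,0,0,0.038],[0.009,-0.031,0,0,0.038],[0.009,-0.031,0,0,0.038],[0.009,-0.031,0,0,0.038],[0.009,-0.031,0,0,0.038],[0.009,-0.031,0,0,0.038],[0.009,-0.031,0,0,0.038],[0.009,-0.031,0,0,0.038],[0.009,-0.031,0,0,0.038],[0.009,-0.031,0,0,0.038],[0.009,-0.031,0,0,0.038],[0.009,-0.031,0,0,0.038],[0.009,-0.031,0,0,0.038],[0.009,-0.031,0,0,0.038],[0.009,-0.031,0,0,0.038],[0.009,-0.031,0,0,0.038],[0.009,-0.031,0,0,0.038],[0,0,0,0,0.038]]'
python3 d.py .5235 .2057 .14 .328
```

```text
t: 23.05
position: [0.504, 0.2237, 0.2044]
eef_rot: [-3.096, -0.507, 0.026]
force: [-0.9, 0.5, -1.0]
gripper_width: 0.517
t 23.05 pos [0.504  0.2237 0.2044] yaw 0.325 zax [-0.017  0.002 -1.   ] w 44.1 F [-0.9  0.5 -1. ]
tool delta mm [13.7 23.7 64. ]
turn z -0.003 full -0.003
```

```bash

python3 -m crank '[[0.014,0.024,0,-0.003,0.038],[0,0,0.015,0,0.038],[0,0,0.02,0,0.038],[0,0,0.02,0,0.038],[0,0,0.005,0,0.038],[0,0,0,0,0.038]]'
python3 d.py .5235 .2057 .083 .328
python3 -m crank '[[0,0,0,0,0.038]]'
python3 d.py .5235 .2057 .083 .328
```

```text
t: 23.8
position: [0.519, 0.2024, 0.1367]
eef_rot: [-3.096, -0.51, 0.042]
force: [0.2, -0.2, -0.7]
gripper_width: 0.516
t 23.8 pos [0.519  0.2024 0.1367] yaw 0.3267 zax [-0.027 -0.001 -1.   ] w 44.1 F [ 0.2 -0.2 -0.7]
tool delta mm [ 6.7 -1.2 53.6]
turn z -0.001 full -0.001
t: 23.92
position: [0.5191, 0.2024, 0.1371]
eef_rot: [-3.096, -0.51, 0.041]
force: [0.2, -0.2, -0.9]
gripper_width: 0.518
t 23.93 pos [0.5191 0.2024 0.1371] yaw 0.3266 zax [-0.027 -0.001 -1.   ] w 44.2 F [ 0.2 -0.2 -0.9]
tool delta mm [ 6.6 -1.3 54. ]
turn z -0.001 full -0.001
```

```bash
python3 - <<'E'
from h import *
crop('scene',300,60,110,110,5,'pics/s7.png');crop('top',140,160,130,110,5,'pics/t7.png')
E
```

```text
(no output)
```

View pics/s7.png

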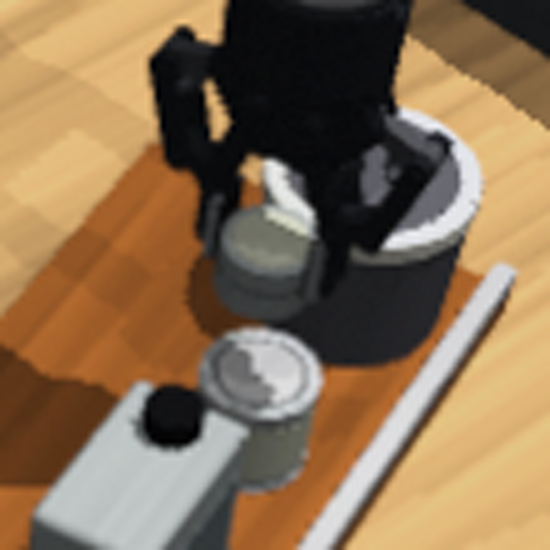

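View pics/t7.png

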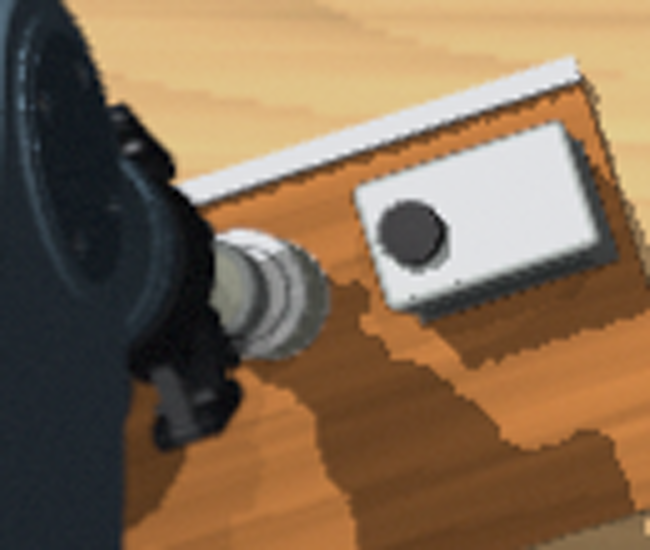

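```bash

python3 -m crank '[[0.007,-0.001,0.015,0,0.038],[0,0,0.015,0,0.038],[0,0,0.012,0,0.038],[0,0,0,0,0.038]]'
python3 d.py .5235 .2057 .081 .328
```

```text
t: 24.52
position: [0.525, 0.2061, 0.0922]
eef_rot: [-3.096, -0.51, 0.04]
force: [0.5, 0.2, -1.2]
gripper_width: 0.52
t 24.52 pos [0.525  0.2061 0.0922] yaw 0.3269 zax [-0.026 -0.    -1.   ] w 44.4 F [ 0.5  0.2 -1.2]
tool delta mm [-1.2 -0.  11.2]
turn z -0.001 full -0.001
```

```bash

python3 -m crank '[[-0.001,0,0.006,0,0.038],[0,0,0.004,0,0.038]]'
python3 d.py .5235 .2057 .081 .328
python3 -m crank '[[0,0,0.002,0,0.038]]'
python3 d.py .5235 .2057 .081 .328
```

```text
t: 24.78
position: [0.524, 0.2058, 0.082]
eef_rot: [-3.096, -0.51, 0.039]
force: [-0.5, 0.3, -0.7]
gripper_width: 0.517
t 24.77 pos [0.524  0.2058 0.082 ] yaw 0.3269 zax [-0.025 -0.    -1.   ] w 44.1 F [-0.5  0.3 -0.7]
tool delta mm [-0.5 -0.1  1. ]
turn z -0.001 full -0.001
t: 24.9
position: [0.5249, 0.2059, 0.0812]
eef_rot: [-3.096, -0.51, 0.035]
force: [-2.4, -1.8, 16.1]
gripper_width: 0.516
t 24.9 pos [0.5249 0.2059 0.0812] yaw 0.3269 zax [-0.023  0.    -1.   ] w 44.1 F [-2.4 -1.8 16.1]
tool delta mm [-1.4 -0.2  0.3]
turn z -0.001 full -0.001
```

Contact. Release and rise.

```bash

python3 -m crank '[[0,0,0.0,0,0.048],[0,0,0,0,0.054],[0,0,0,0,0.060],[0,0,0,0,0.066],[0,0,0,0,0.066],[0,0,-0.015,0,0.066],[0,0,-0.02,0,0.066],[0,0,-0.03,0,0.07],[0,0,-0.03,0,0.0854],[0,0,-0.03,0,0.0854],[0,0,-0.02,0,0.0854],[0,0,0,0,0.0854]]'
python3 d.py .5545 -.2357 .15 .328
```

```text
t: 26.4
position: [0.5293, 0.2061, 0.2379]
eef_rot: [-3.096, -0.511, 0.024]
force: [-0.3, -0.0, 0.0]
gripper_width: 1.005
t 26.4 pos [0.5293 0.2061 0.2379] yaw 0.3269 zax [-0.016  0.001 -1.   ] w 85.8 F [-0.3 -0.   0. ]
tool delta mm [-116.7  427.1   86.9]
turn z -0.001 full -0.001
```

```bash

python3 -m crank '[[-0.02,0.04,0,0,0.0854],[-0.02,0.04,0,0,0.0854],[-0.02,0.04,0,0,0.0854],[-0.02,0.04,0,0,0.0854],[0,0,0,-0.18,0.0854],[0,0,0,-0.18,0.0854],[0,0,0,-0.18,0.0854],[0,0,0,-0.18,0.0854],[0,0,0,-0.18,0.0854],[0,0,0,-0.18,0.0854],[0,0,0,-0.18,0.0854],[0,0,0,-0.18,0.0854],[0,0,0,0,0.0854]]'
python3 d.py .5545 -.2357 .2 1.80
python3 - <<'E'
from h import *
crop('top',100,145,190,145,4,'pics/t8.png');crop('scene',250,70,160,150,4,'pics/s8.png')
E
```

```text
t: 28.02
position: [0.4973, 0.0239, 0.2288]
eef_rot: [-1.922, -2.451, 0.026]
force: [-0.4, 0.1, 0.9]
gripper_width: 0.998
t 28.02 pos [0.4973 0.0239 0.2288] yaw 1.8117 zax [-0.031  0.004 -0.999] w 85.3 F [-0.4  0.1  0.9]
tool delta mm [-266.1   -5.6   26. ]
turn z 0.012 full 0.012
```

View pics/s8.png

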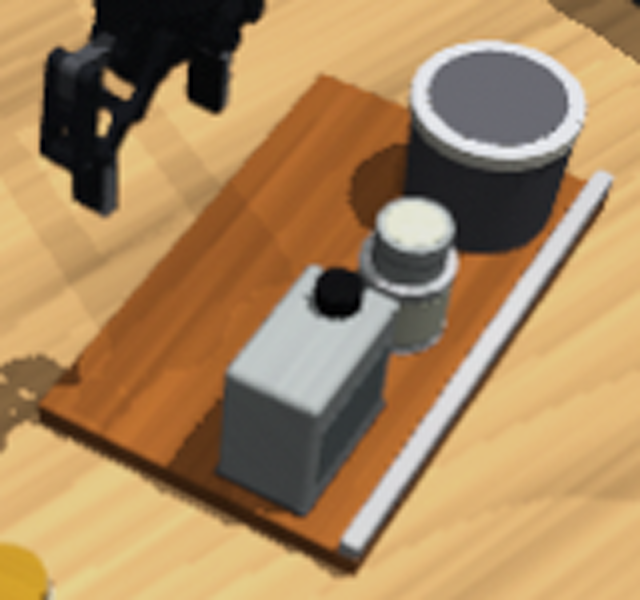

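View pics/t8.png

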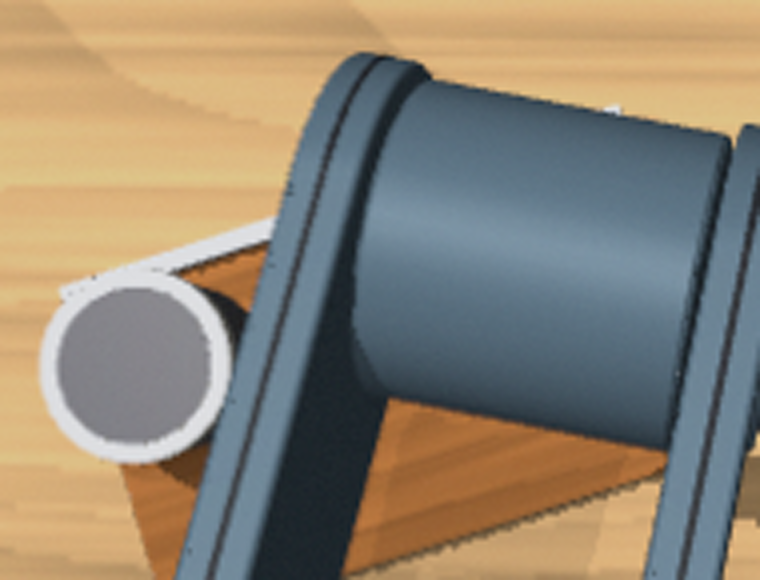

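```bash
python3 - <<'E'
from h import *
a=(np.array((415,224.))+.5)/4-.5+np.array((250,70));print(onz('scene',a,.103))
E
python3 -m crank '[[-0.029,0,0,0.012,0.0854],[-0.029,-0.001,0,0,0.0854],[-0.029,-0.001,0,0,0.0854],[-0.029,-0.001,0,0,0.0854],[-0.029,-0.001,0,0,0.0854],[-0.029,-0.001,0,0,0.0854],[-0.029,-0.001,0,0,0.0854],[-0.029,0,0,0,0.0854],[-0.029,0,0,0,0.0854],[0,0,0,0,0.0854]]'
python3 d.py .5545 -.2357 .12 1.80
python3 - <<'E'
from h import *
crop('top',100,145,190,145,4,'pics/t9.png')
E
```

```text
[[0.52544292 0.20579925 0.103     ]]
t: 29.42
position: [0.5494, -0.2396, 0.2251]
eef_rot: [-1.969, -2.413, 0.025]
force: [-0.5, 0.2, -1.2]
gripper_width: 0.999
t 29.43 pos [ 0.5494 -0.2396  0.2251] yaw 1.7728 zax [-0.031  0.005 -1.   ] w 85.3 F [-0.5  0.2 -1.2]
tool delta mm [  1.7   8.9 105. ]
turn z -0.027 full -0.027
```

View pics/t9.png

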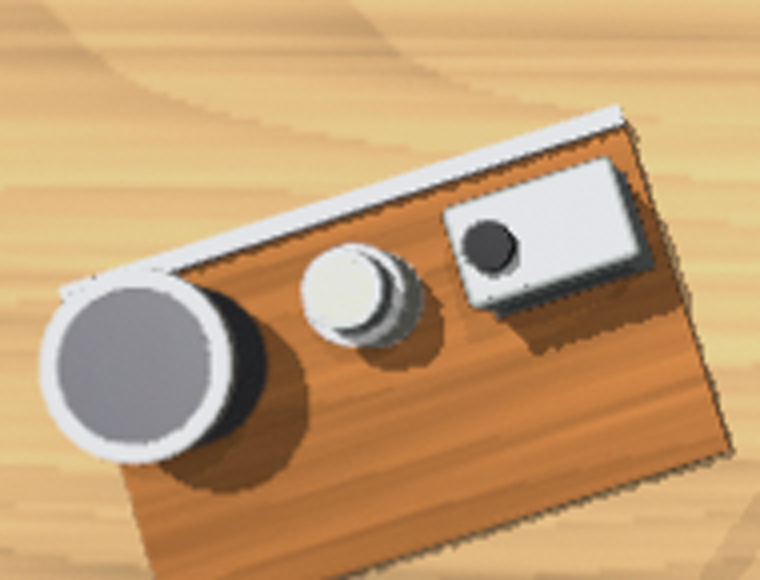

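```bash
python3 - <<'E'
from h import *
a=(np.array((342,290.))+.5)/4-.5+np.array((100,145));print(onz('top',a,.103))
E
python3 -m crank '[[0.002,0.009,0.02,-0.027,0.0854],[0,0,0.03,0,0.0854],[0,0,0.03,0,0.0854],[0,0,0.02,0,0.0854],[0,0,0,0,0.0854]]'
python3 d.py .5545 -.2357 .03 1.80
python3 - <<'E'
from h import *
crop('scene',150,180,130,105,6,'pics/s10.png')
E
```

```text
[[0.52483465 0.20479299 0.103     ]]
t: 30.15
position: [0.5546, -0.2266, 0.1243]
eef_rot: [-1.931, -2.443, 0.021]
force: [-0.5, 0.1, -0.5]
gripper_width: 0.997
t 30.15 pos [ 0.5546 -0.2266  0.1243] yaw 1.8038 zax [-0.03   0.006 -1.   ] w 85.2 F [-0.5  0.1 -0.5]
tool delta mm [-10.1   0.4  94.2]
turn z 0.004 full 0.004
```

View pics/s10.png

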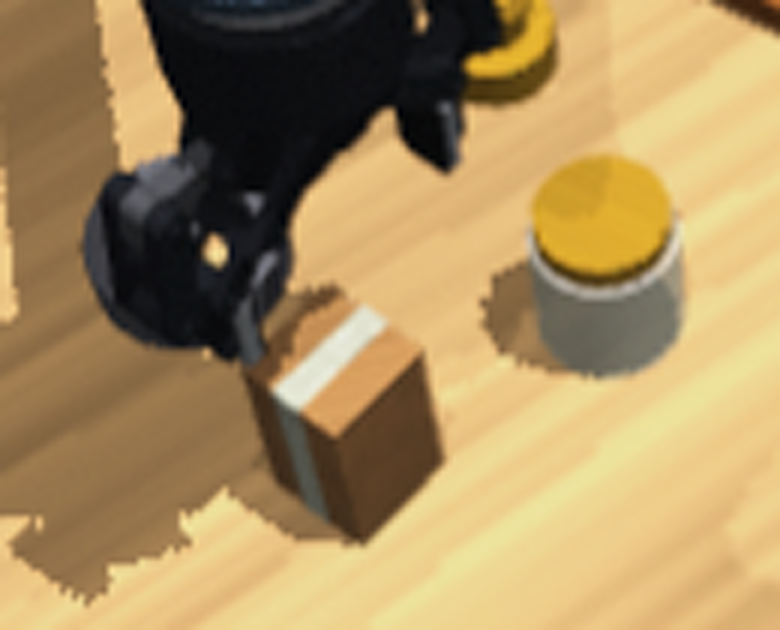

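```bash

python3 -m crank '[[-0.010,0,0,0.004,0.0854],[0,0,0.015,0,0.0854],[0,0,0.015,0,0.0854],[0,0,0,0,0.0854]]'
python3 d.py .5545 -.2357 .03 1.80
```

```text
t: 30.7
position: [0.5583, -0.2377, 0.0961]
eef_rot: [-1.94, -2.444, 0.02]
force: [-1.1, -1.0, -0.3]
gripper_width: 1.0
t 30.7 pos [ 0.5583 -0.2377  0.0961] yaw 1.7996 zax [-0.024  0.003 -1.   ] w 85.4 F [-1.1 -1.  -0.3]
tool delta mm [ 2.3 -1.8 66.2]
turn z -0.0 full -0.0
```

```bash

python3 -m crank '[[0.002,-0.002,0.01,0,0.0854],[0,-0.001,0.015,0,0.0854],[0,-0.001,0.02,0,0.0854],[0,0,0.02,0,0.0854],[0,0,0,0,0.0854]]'
python3 d.py .5545 -.2357 .03 1.80
```

```text
t: 31.32
position: [0.5512, -0.2358, 0.0266]
eef_rot: [-1.939, -2.443, 0.02]
force: [0.3, 0.3, 0.9]
gripper_width: 1.004
t 31.32 pos [ 0.5512 -0.2358  0.0266] yaw 1.7996 zax [-0.026  0.004 -1.   ] w 85.8 F [0.3 0.3 0.9]
tool delta mm [-0.6  3.2 -3.5]
turn z -0.0 full -0.0
```

```bash

python3 -m crank '[[-0.0006,0.003,0,0,0.0854],[0,0,0,0,0.036],[0,0,0,0,0.036],[0,0,0,0,0.036],[0,0,0,0,0.036],[0,0,0,0,0.036],[0,0,0,0,0.036]]'
python3 d.py .5545 -.2357 .03 1.80
python3 -m crank '[[0,0,-0.01,0,0.036],[0,0,-0.02,0,0.036],[0,0,-0.03,0,0.036],[0,0,-0.03,0,0.036],[0,0,-0.03,0,0.036],[0,0,-0.03,0,0.036],[0,0,-0.03,0,0.036],[0,0,-0.02,0,0.036],[0,0,0,0,0.036]]'
python3 d.py .380 .284 .23 1.899
```

```text
t: 32.2
position: [0.5556, -0.2364, 0.0285]
eef_rot: [-1.941, -2.446, 0.02]
force: [0.6, -0.5, -0.7]
gripper_width: 0.51
t 32.2 pos [ 0.5556 -0.2364  0.0285] yaw 1.7998 zax [-0.023  0.002 -1.   ] w 43.6 F [ 0.6 -0.5 -0.7]
tool delta mm [ 0.9 -1.  -1.5]
turn z -0.0 full -0.0
t: 33.33
position: [0.5596, -0.2362, 0.2389]
eef_rot: [-1.942, -2.446, 0.019]
force: [-1.1, -0.1, -1.7]
gripper_width: 0.511
t 33.33 pos [ 0.5596 -0.2362  0.2389] yaw 1.7998 zax [-0.022  0.002 -1.   ] w 43.6 F [-1.1 -0.1 -1.7]
tool delta mm [547.3 -56.5  13.8]
turn z -0.099 full -0.099
```

```bash

python3 -m crank '[[0.03,-0.003,0,0,0.036],[0.03,-0.003,0,0,0.036],[0.03,-0.003,0,0,0.036],[0.03,-0.003,0,0,0.036],[0.03,-0.003,0,0,0.036],[0.03,-0.003,0,0,0.036],[0.03,-0.003,0,0,0.036],[0.03,-0.003,0,0,0.036],[0.03,-0.003,0,0,0.036],[0.03,-0.003,0,0,0.036],[0.03,-0.003,0,0,0.036],[0.03,-0.003,0,0,0.036],[0.03,-0.003,0,0,0.036],[0.03,-0.003,0,0,0.036],[0.03,-0.003,0,0,0.036],[0.03,-0.003,0,0,0.036],[0.03,-0.003,0,0,0.036],[0,0,0,-0.1,0.036],[0,0,0,0,0.036]]'
python3 d.py .380 .284 .16 1.899
python3 - <<'E'
from h import *
crop('scene',250,40,150,140,5,'pics/s11.png')
E
```

```text
t: 35.7
position: [0.3755, 0.265, 0.2283]
eef_rot: [-1.801, -2.518, 0.041]
force: [-1.0, -0.2, -2.1]
gripper_width: 0.507
t 35.7 pos [0.3755 0.265  0.2283] yaw 1.8991 zax [-0.052  0.005 -0.999] w 43.3 F [-1.  -0.2 -2.1]
tool delta mm [15.1 13.6 68.1]
turn z 0.0 full 0.0
```

View pics/s11.png

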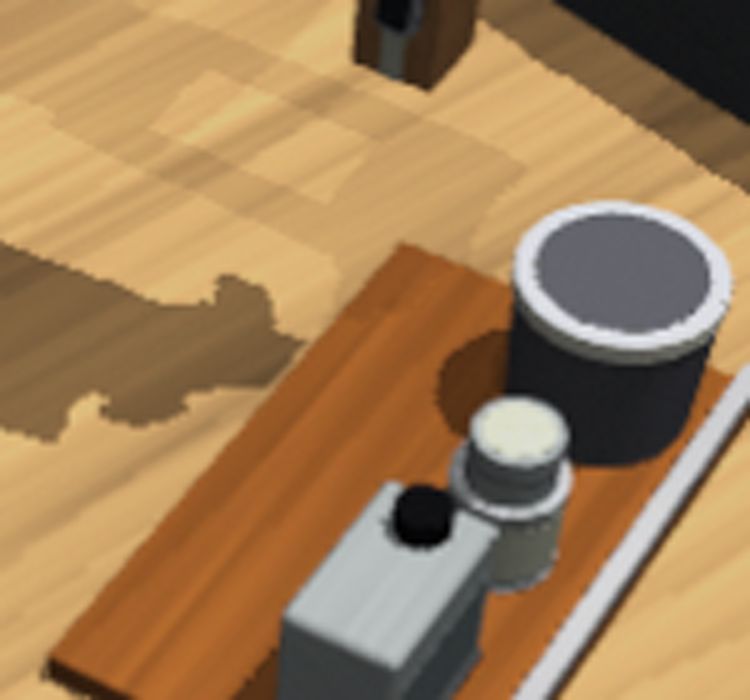

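```bash

python3 -m crank '[[0.015,0.013,0.01,0,0.036],[0,0,0.02,0,0.036],[0,0,0.02,0,0.036],[0,0,0.015,0,0.036],[0,0,0,0,0.036]]'
python3 d.py .380 .284 .08 1.899
```

```text
t: 36.38
position: [0.38, 0.2818, 0.1601]
eef_rot: [-1.821, -2.503, 0.043]
force: [0.3, 0.6, -1.4]
gripper_width: 0.507
t 36.38 pos [0.38   0.2818 0.1601] yaw 1.8835 zax [-0.054  0.004 -0.999] w 43.3 F [ 0.3  0.6 -1.4]
tool delta mm [ 0.4  4.7 80. ]
turn z -0.016 full -0.016
```

```bash

python3 -m crank '[[0,0.004,0.015,-0.016,0.036],[0,0,0.02,0,0.036],[0,0,0.02,0,0.036],[0,0,0.02,0,0.036],[0,0,0,0,0.036]]'
python3 d.py .380 .284 .047 1.899
python3 - <<'E'
from h import *
crop('scene',280,40,120,120,5,'pics/s12.png')
E
```

```text
t: 37.0
position: [0.3828, 0.2834, 0.0828]
eef_rot: [-1.804, -2.518, 0.037]
force: [-0.4, 0.5, -2.9]
gripper_width: 0.509
t 37.0 pos [0.3828 0.2834 0.0828] yaw 1.8977 zax [-0.049  0.006 -0.999] w 43.4 F [-0.4  0.5 -2.9]
tool delta mm [ 0.6 -0.8 35.9]
turn z -0.001 full -0.001
```

View pics/s12.png

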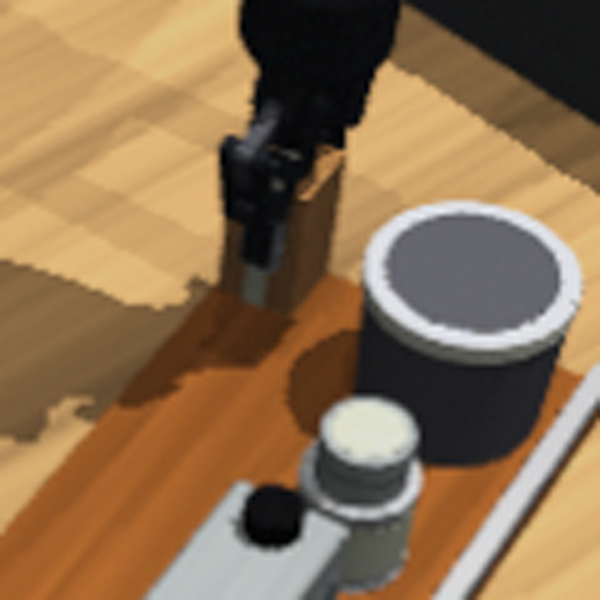

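```bash

python3 -m crank '[[0.0005,-0.001,0.015,0,0.036],[0,0,0.012,0,0.036],[0,0,0.006,0,0.036]]'
python3 d.py .380 .284 .047 1.899
python3 -m crank '[[0,0,0.002,0,0.036]]'
python3 d.py .380 .284 .047 1.899
```

```text
t: 37.42
position: [0.3842, 0.2853, 0.0526]
eef_rot: [-1.807, -2.522, 0.025]
force: [0.2, 0.2, -2.3]
gripper_width: 0.511
t 37.42 pos [0.3842 0.2853 0.0526] yaw 1.8977 zax [-0.041  0.01  -0.999] w 43.6 F [ 0.2  0.2 -2.3]
tool delta mm [-0.  -4.2  5.8]
turn z -0.001 full -0.001
t: 37.55
position: [0.3842, 0.2854, 0.0506]
eef_rot: [-1.807, -2.522, 0.025]
force: [0.0, -0.5, -1.6]
gripper_width: 0.505
t 37.55 pos [0.3842 0.2854 0.0506] yaw 1.8977 zax [-0.041  0.01  -0.999] w 43.1 F [ 0.  -0.5 -1.6]
tool delta mm [-0.  -4.3  3.8]
turn z -0.001 full -0.001
```

```bash

python3 -m crank '[[0,-0.004,0.002,0,0.036]]'
python3 -m crank '[[0,0,0.002,0,0.036]]'
python3 d.py .380 .284 .047 1.899
```

```text
t: 37.67
position: [0.3809, 0.2843, 0.049]
eef_rot: [-1.808, -2.523, 0.023]
force: [-0.7, 0.1, -1.5]
gripper_width: 0.506
t: 37.8
position: [0.3805, 0.2843, 0.0471]
eef_rot: [-1.808, -2.523, 0.023]
force: [0.6, -0.5, -1.7]
gripper_width: 0.507
t 37.8 pos [0.3805 0.2843 0.0471] yaw 1.8977 zax [-0.04   0.01  -0.999] w 43.3 F [ 0.6 -0.5 -1.7]
tool delta mm [-0.1 -0.5  0.1]
turn z -0.001 full -0.001
```

```bash

python3 -m crank '[[0,0,0.002,0,0.036]]'
python3 d.py .380 .284 .047 1.899
```

```text
t: 37.92
position: [0.3805, 0.2843, 0.0467]
eef_rot: [-1.807, -2.523, 0.023]
force: [-7.1, -3.7, 29.6]
gripper_width: 0.514
t 37.92 pos [0.3805 0.2843 0.0467] yaw 1.898 zax [-0.039  0.01  -0.999] w 43.9 F [-7.1 -3.7 29.6]
tool delta mm [-0.1 -0.6 -0.3]
turn z -0.001 full -0.001
```

```bash

python3 -m crank '[[0,0,0.0,0,0.046],[0,0,0,0,0.052],[0,0,0,0,0.058],[0,0,0,0,0.066],[0,0,0,0,0.066],[0,0,-0.015,0,0.066],[0,0,-0.02,0,0.066],[0,0,-0.03,0,0.07],[0,0,-0.03,0,0.0854],[0,0,-0.03,0,0.0854],[0,0,-0.03,0,0.0854],[0,0,-0.03,0,0.0854],[0,0,0,0,0.0854]]'
python3 d.py .4455 -.3628 .2 1.899
python3 - <<'E'
from h import *
crop('scene',280,40,120,120,5,'pics/s13.png')
E
```

```text
t: 39.55
position: [0.3887, 0.2825, 0.2455]
eef_rot: [-1.81, -2.527, 0.013]
force: [-0.2, -0.3, -0.5]
gripper_width: 0.999
t 39.55 pos [0.3887 0.2825 0.2455] yaw 1.8981 zax [-0.032  0.013 -0.999] w 85.3 F [-0.2 -0.3 -0.5]
tool delta mm [-630.2 -152.9   35.3]
turn z -0.001 full -0.001
```

View pics/s13.png

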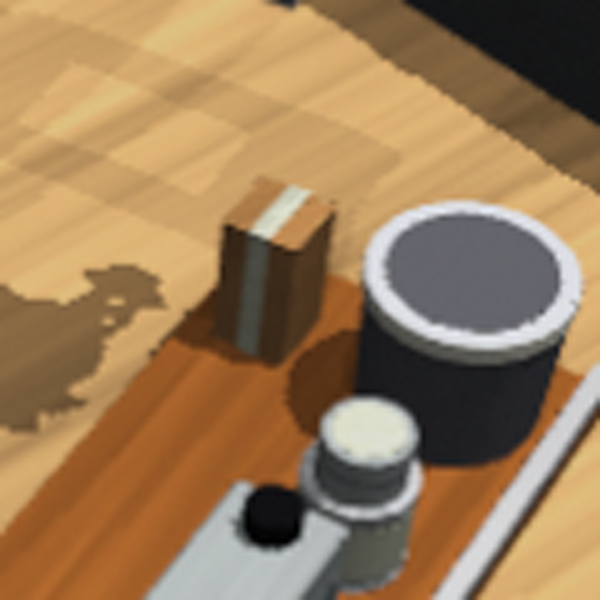

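```bash

python3 -m crank '[[-0.031,-0.0075,0,0,0.0854],[-0.031,-0.0075,0,0,0.0854],[-0.031,-0.0075,0,0,0.0854],[-0.031,-0.0075,0,0,0.0854],[-0.031,-0.0075,0,0,0.0854],[-0.031,-0.0075,0,0,0.0854],[-0.031,-0.0075,0,0,0.0854],[-0.031,-0.0075,0,0,0.0854],[-0.031,-0.0075,0,0,0.0854],[-0.031,-0.0075,0,0,0.0854],[-0.031,-0.0075,0,0,0.0854],[-0.031,-0.0075,0,0,0.0854],[-0.031,-0.0075,0,0,0.0854],[-0.031,-0.0075,0,0,0.0854],[-0.031,-0.0075,0,0,0.0854],[-0.031,-0.0075,0,0,0.0854],[-0.031,-0.0075,0,0,0.0854],[-0.031,-0.0075,0,0,0.0854],[-0.031,-0.0075,0,0,0.0854],[0,0,0,0,0.0854]]'
python3 d.py .4455 -.3628 .15 1.899
```

```text
t: 42.1
position: [0.428, -0.3344, 0.2102]
eef_rot: [-1.782, -2.493, 0.029]
force: [-0.8, 0.9, -0.1]
gripper_width: 1.001
t 42.1 pos [ 0.428  -0.3344  0.2102] yaw 1.8987 zax [-0.073  0.029 -0.997] w 85.4 F [-0.8  0.9 -0.1]
tool delta mm [-35.6  10.9  57.9]
turn z -0.0 full -0.0
```

```bash
python3 - <<'E'
from h import *
crop('top',90,160,200,145,4,'pics/t14.png');crop('scene',60,160,180,140,4,'pics/s14.png')
E
```

```text
(no output)
```

View pics/t14.png

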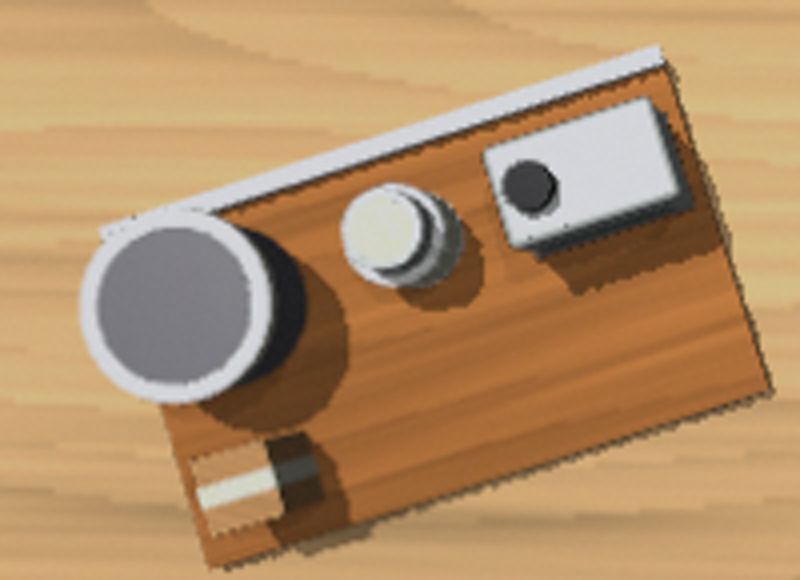

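View pics/s14.png

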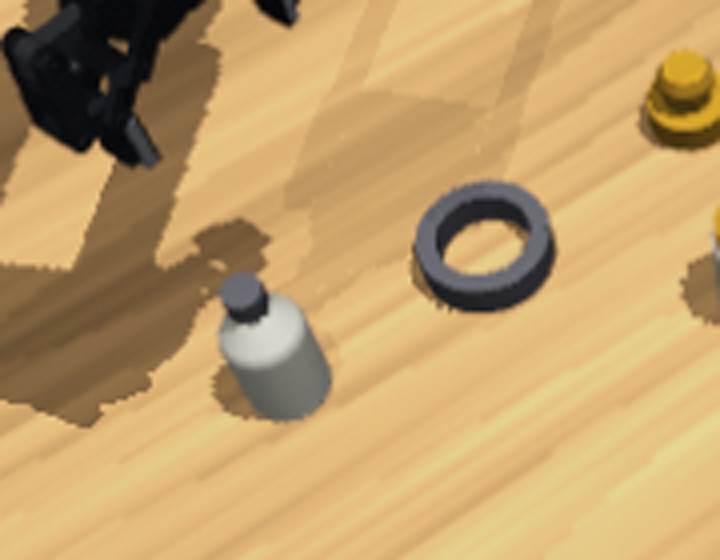

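```bash

python3 -m crank '[[-0.016,0.007,0,0,0.0854],[-0.016,0.006,0,0,0.0854],[0,0,0,0,0.0854]]'
python3 d.py .4455 -.3628 .12 1.899
python3 -m crank '[[0,0,0.02,0,0.0854],[0,0,0.02,0,0.0854],[0,0,0,0,0.0854]]'
python3 d.py .4455 -.3628 .12 1.899
python3 - <<'E'
from h import *
f=lambda p:(np.array(p,float)+.5)/4-.5+np.array((90,160))
t=onz('top',f([(190,460),(265,440),(285,515),(213,535)]),.098)
c=t.mean(0);print(t.round(4).tolist(),c)
d=c[:2]-[.4812,.3185];th=.328;print('carton in pail',d@[np.cos(th),np.sin(th)],d@[-np.sin(th),np.cos(th)])
E
```

```text
t: 42.58
position: [0.4504, -0.3542, 0.2074]
eef_rot: [-1.775, -2.494, 0.025]
force: [0.9, 0.7, -0.2]
gripper_width: 1.001
t 42.58 pos [ 0.4504 -0.3542  0.2074] yaw 1.9029 zax [-0.075  0.033 -0.997] w 85.5 F [ 0.9  0.7 -0.2]
tool delta mm [-11.4  -2.2  87.2]
turn z 0.004 full 0.004
t: 42.95
position: [0.4464, -0.3485, 0.1672]
eef_rot: [-1.77, -2.494, 0.024]
force: [0.3, -0.2, -0.3]
gripper_width: 1.0
t 42.95 pos [ 0.4464 -0.3485  0.1672] yaw 1.9055 zax [-0.077  0.035 -0.996] w 85.4 F [ 0.3 -0.2 -0.3]
tool delta mm [-16.   -2.7  46.6]
turn z 0.007 full 0.007
[[0.3941, 0.3115, 0.098], [0.4062, 0.269, 0.098], [0.3647, 0.2563, 0.098], [0.3526, 0.297, 0.098]] [0.37937189 0.28345725 0.098     ]
carton in pail -0.10768854031073449 -0.0003706120893255549
```

```bash

python3 -m crank '[[-0.025,0.0165,-0.01,0,0.0854],[-0.025,0.0165,-0.01,0,0.0854],[-0.025,0.0165,-0.01,0,0.0854],[-0.025,0.0165,-0.01,0,0.0854],[0,0,0,0,0.0854]]'
python3 d.py .4455 -.3628 .15 1.899
python3 -m crank '[[0.025,-0.0165,-0.002,0,0.0854],[0.025,-0.0165,-0.002,0,0.0854],[0.025,-0.0165,-0.002,0,0.0854],[0.025,-0.0165,-0.002,0,0.0854],[0,0,0,0,0.0854]]'
python3 d.py .4455 -.3628 .15 1.899
```

```text
t: 43.62
position: [0.5482, -0.4227, 0.2062]
eef_rot: [-1.772, -2.502, 0.026]
force: [-0.9, -0.3, -0.8]
gripper_width: 0.999
t 43.62 pos [ 0.5482 -0.4227  0.2062] yaw 1.9075 zax [-0.071  0.029 -0.997] w 85.3 F [-0.9 -0.3 -0.8]
tool delta mm [ 87.5 -73.5  65.1]
turn z 0.009 full 0.009
t: 44.25
position: [0.4476, -0.344, 0.2254]
eef_rot: [-1.77, -2.502, 0.026]
force: [-0.5, -0.0, 0.4]
gripper_width: 1.001
t 44.25 pos [ 0.4476 -0.344   0.2254] yaw 1.9089 zax [-0.072  0.03  -0.997] w 85.5 F [-0.5 -0.   0.4]
tool delta mm [-20.9  -3.9  74.7]
turn z 0.01 full 0.01
```

```bash

python3 -m crank '[[-0.021,-0.004,0.02,0.01,0.0854],[0,0,0.02,0,0.0854],[0,0,0.02,0,0.0854],[0,0,0.01,0,0.0854],[0,0,0,0,0.0854]]'
python3 d.py .444 -.362 .12 1.899
```

```text
t: 44.88
position: [0.4461, -0.3678, 0.1488]
eef_rot: [-1.785, -2.492, 0.028]
force: [0.5, -0.5, -0.4]
gripper_width: 1.001
t 44.88 pos [ 0.4461 -0.3678  0.1488] yaw 1.8966 zax [-0.072  0.029 -0.997] w 85.5 F [ 0.5 -0.5 -0.4]
tool delta mm [ 4.7  1.5 29.1]
turn z -0.002 full -0.002
```

```bash

python3 -m crank '[[0.005,0.0015,0.015,-0.002,0.0854],[0,0,0.015,0,0.0854],[0,0,0,0,0.0854]]'
python3 d.py .444 -.362 .032 1.899
python3 - <<'E'
from h import *
crop('scene',60,180,130,100,6,'pics/s15.png')
E
```

```text
t: 45.25
position: [0.4441, -0.3619, 0.1174]
eef_rot: [-1.783, -2.495, 0.028]
force: [0.1, -0.4, -1.1]
gripper_width: 1.0
t 45.25 pos [ 0.4441 -0.3619  0.1174] yaw 1.8988 zax [-0.072  0.029 -0.997] w 85.4 F [ 0.1 -0.4 -1.1]
tool delta mm [-4.4  4.8 85.2]
turn z -0.0 full -0.0
```

View pics/s15.png

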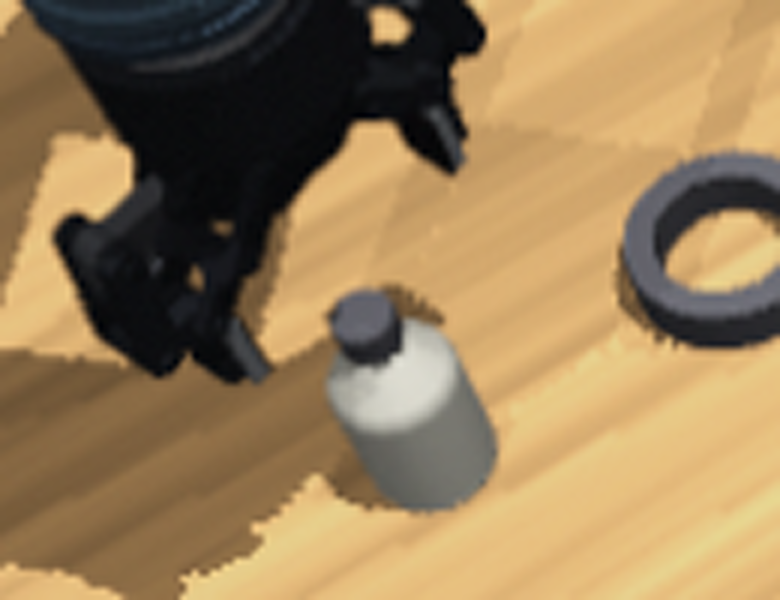

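```bash

python3 -m crank '[[-0.001,0.001,0.015,0,0.0854],[-0.001,0.001,0.015,0,0.0854],[-0.001,0.001,0.02,0,0.0854],[-0.001,0.001,0.02,0,0.0854],[0,0,0.01,0,0.0854],[0,0,0,0,0.0854]]'
python3 d.py .444 -.362 .032 1.899
```

```text
t: 46.05
position: [0.4443, -0.3629, 0.0332]
eef_rot: [-1.785, -2.497, 0.029]
force: [0.1, 0.1, -0.4]
gripper_width: 0.997
t 46.05 pos [ 0.4443 -0.3629  0.0332] yaw 1.899 zax [-0.07   0.027 -0.997] w 85.2 F [ 0.1  0.1 -0.4]
tool delta mm [0.9 0.1 1.3]
turn z -0.0 full -0.0
```

```bash

python3 -m crank '[[0.001,0,0.0015,0,0.0854],[0,0,0,0,0.038],[0,0,0,0,0.038],[0,0,0,0,0.038],[0,0,0,0,0.038],[0,0,0,0,0.038],[0,0,0,0,0.038]]'
python3 d.py .4455 -.3628 .03 1.80
python3 -m crank '[[0,0,-0.01,0,0.038],[0,0,-0.02,0,0.038],[0,0,-0.02,0,0.038],[0,0,0,0,0.038]]'
python3 d.py .480 .065 .22 1.899
python3 - <<'E'
from h import *
crop('scene',60,180,130,100,6,'pics/s16.png')
E
```

```text
t: 46.92
position: [0.445, -0.3632, 0.034]
eef_rot: [-1.787, -2.5, 0.031]
force: [0.0, -0.5, -0.4]
gripper_width: 0.52
t 46.92 pos [ 0.445  -0.3632  0.034 ] yaw 1.8991 zax [-0.067  0.023 -0.997] w 44.4 F [ 0.  -0.5 -0.4]
tool delta mm [0.1 0.8 3.9]
turn z 0.099 full 0.099
t: 47.42
position: [0.4479, -0.3634, 0.0853]
eef_rot: [-1.785, -2.498, 0.029]
force: [1.0, -0.2, -3.4]
gripper_width: 0.52
t 47.42 pos [ 0.4479 -0.3634  0.0853] yaw 1.8991 zax [-0.069  0.026 -0.997] w 44.4 F [ 1.  -0.2 -3.4]
tool delta mm [ 401.   161.6 -125.5]
turn z 0.0 full 0.0
```

View pics/s16.png

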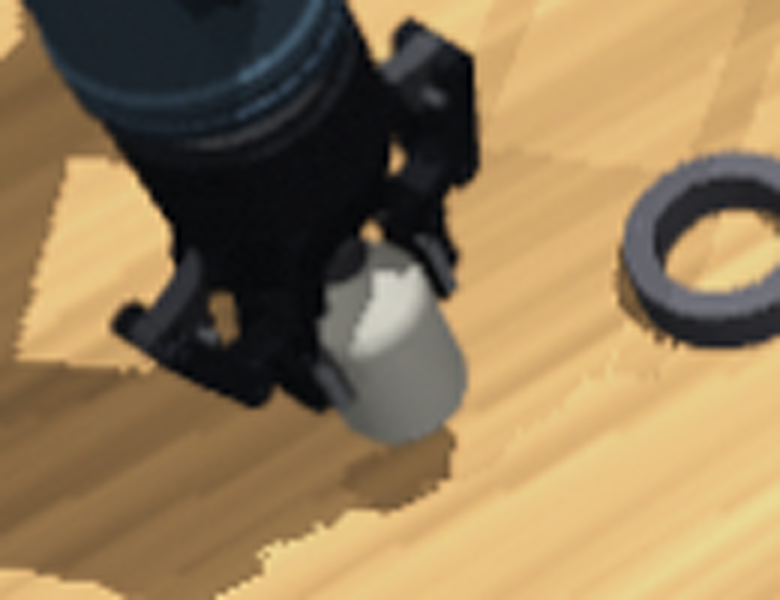

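```bash

python3 -m crank '[[0,0,-0.025,0,0.038],[0,0,-0.025,0,0.038],[0,0,-0.025,0,0.038],[0,0,-0.025,0,0.038],[0,0,-0.025,0,0.038],[0,0,0,0,0.038]]'
python3 d.py .480 .065 .22 1.899
python3 -m crank '[[0.02,0.008,0,0,0.038],[0.02,0.008,0,0,0.038],[0.02,0.008,0,0,0.038],[0.02,0.008,0,0,0.038],[0.02,0.008,0,0,0.038],[0.02,0.008,0,0,0.038],[0.02,0.008,0,0,0.038],[0.02,0.008,0,0,0.038],[0.02,0.008,0,0,0.038],[0.02,0.008,0,0,0.038],[0.02,0.008,0,0,0.038],[0.02,0.008,0,0,0.038]]'
python3 d.py .480 .065 .22 1.899
```

```text
t: 48.22
position: [0.4533, -0.363, 0.2045]
eef_rot: [-1.776, -2.485, 0.023]
force: [0.1, -0.3, -2.6]
gripper_width: 0.515
t 48.23 pos [ 0.4533 -0.363   0.2045] yaw 1.8984 zax [-0.08   0.038 -0.996] w 44.0 F [ 0.1 -0.3 -2.6]
tool delta mm [396.9 163.2  -1.1]
turn z -0.001 full -0.001
t: 49.72
position: [0.4653, -0.0849, 0.2112]
eef_rot: [-1.772, -2.48, 0.019]
force: [0.5, -0.2, -3.0]
gripper_width: 0.518
t 49.73 pos [ 0.4653 -0.0849  0.2112] yaw 1.8987 zax [-0.083  0.044 -0.996] w 44.2 F [ 0.5 -0.2 -3. ]
tool delta mm [137.5  62.1  -3.4]
turn z -0.0 full -0.0
```

```bash

python3 -m crank '[[0.02,0.009,0,0,0.038],[0.02,0.009,0,0,0.038],[0.02,0.009,0,0,0.038],[0.02,0.009,0,0,0.038],[0.02,0.009,0,0,0.038],[0.018,0.009,0,0,0.038],[0,0,0,0,0.038]]'
python3 d.py .480 .065 .16 1.899
```

```text
t: 50.6
position: [0.4772, 0.0546, 0.2174]
eef_rot: [-1.77, -2.485, 0.018]
force: [-0.1, 0.1, -2.7]
gripper_width: 0.521
t 50.6 pos [0.4772 0.0546 0.2174] yaw 1.9018 zax [-0.08   0.043 -0.996] w 44.5 F [-0.1  0.1 -2.7]
tool delta mm [ 5.1  9.6 57.4]
turn z 0.003 full 0.003
```

```bash

python3 -m crank '[[0.005,0.0095,0.01,0.003,0.038],[0,0,0.02,0,0.038],[0,0,0.02,0,0.038],[0,0,0.01,0,0.038],[0,0,0,0,0.038]]'
python3 d.py .480 .065 .08 1.899
```

```text
t: 51.22
position: [0.4806, 0.065, 0.154]
eef_rot: [-1.778, -2.481, 0.018]
force: [0.2, -0.1, -2.9]
gripper_width: 0.522
t 51.23 pos [0.4806 0.065  0.154 ] yaw 1.896 zax [-0.08   0.042 -0.996] w 44.6 F [ 0.2 -0.1 -2.9]
tool delta mm [-4.6  4.  73.7]
turn z -0.003 full -0.003
```

```bash

python3 -m crank '[[-0.001,0.001,0.015,-0.003,0.038],[-0.001,0.001,0.02,0,0.038],[-0.001,0.001,0.02,0,0.038],[-0.001,0.001,0.012,0,0.038],[0,0,0,0,0.038]]'
python3 d.py .480 .065 .052 1.899
python3 - <<'E'
from h import *
crop('scene',250,60,150,140,5,'pics/s17.png')
E
```

```text
t: 51.85
position: [0.4826, 0.0646, 0.0846]
eef_rot: [-1.777, -2.486, 0.015]
force: [-0.2, 0.7, -2.5]
gripper_width: 0.516
t 51.85 pos [0.4826 0.0646 0.0846] yaw 1.8985 zax [-0.075  0.042 -0.996] w 44.0 F [-0.2  0.7 -2.5]
tool delta mm [-0.8 -0.4 32.7]
turn z -0.0 full -0.0
```

View pics/s17.png

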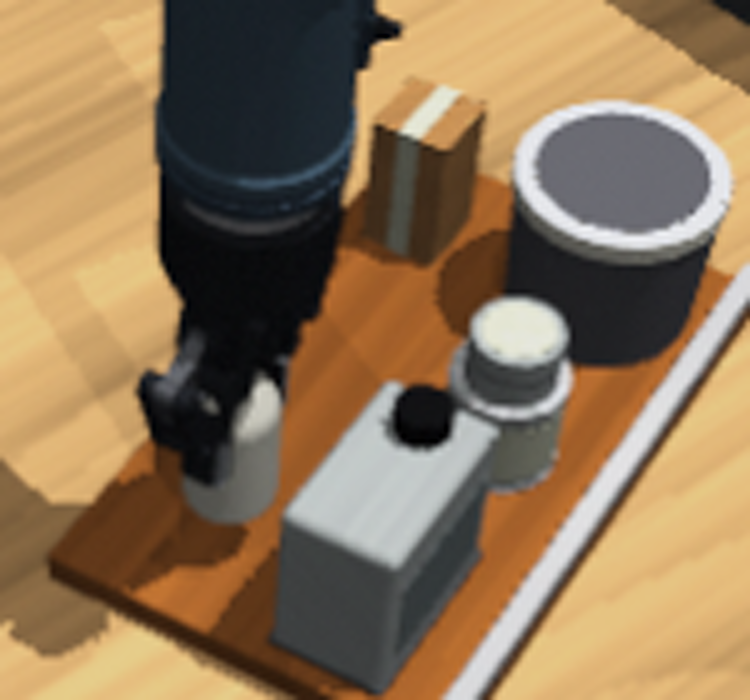

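```bash

python3 -m crank '[[0,0,0.014,0,0.038],[0,0,0.01,0,0.038],[0,0,0.004,0,0.038]]'
python3 d.py .480 .065 .052 1.899
python3 -m crank '[[0,0,0.002,0,0.038]]'
python3 d.py .480 .065 .052 1.899
```

```text
t: 52.28
position: [0.4822, 0.0656, 0.0569]
eef_rot: [-1.779, -2.489, 0.012]
force: [-0.5, 0.3, -2.8]
gripper_width: 0.522
t 52.27 pos [0.4822 0.0656 0.0569] yaw 1.8988 zax [-0.071  0.041 -0.997] w 44.6 F [-0.5  0.3 -2.8]
tool delta mm [-0.2 -2.   5. ]
turn z -0.0 full -0.0
t: 52.4
position: [0.4819, 0.0658, 0.0546]
eef_rot: [-1.779, -2.489, 0.012]
force: [-0.2, -0.1, -2.0]
gripper_width: 0.519
t 52.4 pos [0.4819 0.0658 0.0546] yaw 1.8989 zax [-0.071  0.041 -0.997] w 44.3 F [-0.2 -0.1 -2. ]
tool delta mm [-0.3 -1.9  2.7]
turn z -0.0 full -0.0
```

```bash

python3 -m crank '[[0,-0.002,0.002,0,0.038]]'
python3 d.py .480 .065 .052 1.899
python3 -m crank '[[0,0,0.002,0,0.038]]'
```

```text
t: 52.52
position: [0.4801, 0.0652, 0.0527]
eef_rot: [-1.779, -2.49, 0.012]
force: [-0.1, -0.8, -2.6]
gripper_width: 0.516
t 52.52 pos [0.4801 0.0652 0.0527] yaw 1.899 zax [-0.071  0.041 -0.997] w 44.1 F [-0.1 -0.8 -2.6]
tool delta mm [-0.2 -0.1  0.7]
turn z -0.0 full -0.0
t: 52.65
position: [0.4802, 0.0653, 0.052]
eef_rot: [-1.779, -2.49, 0.011]
force: [-5.3, 0.3, 23.5]
gripper_width: 0.516
```

```bash

python3 -m crank '[[0,0,0.0,0,0.048],[0,0,0,0,0.054],[0,0,0,0,0.060],[0,0,0,0,0.068],[0,0,0,0,0.072],[0,0,0,0,0.072],[0,0,-0.01,0,0.072],[0,0,-0.02,0,0.072],[0,0,-0.03,0,0.075],[0,0,-0.03,0,0.0854],[0,0,-0.03,0,0.0854],[0,0,-0.03,0,0.0854],[0,0,-0.02,0,0.0854]]'
python3 -m crank '[[-0.03,0,-0.01,0,0.0854],[-0.03,0,-0.01,0,0.0854],[-0.03,0,0,0,0.0854],[-0.03,0,0,0,0.0854],[-0.03,0,0,0,0.0854],[-0.03,0,0,0,0.0854],[-0.03,0,0,0,0.0854],[-0.03,0,0,0,0.0854],[-0.03,0,0,0,0.0854],[-0.03,0,0,0,0.0854],[0,0,0,0,0.0854]]'
python3 - <<'E'
from h import *
crop('top',90,160,200,145,4,'pics/t18.png');crop('scene',250,60,150,140,5,'pics/s18.png')
cv2.imwrite('pics/tf.png',cam('top')['img']);cv2.imwrite('pics/sf.png',cam('scene')['img'])
E
```

```text
t: 54.28
position: [0.492, 0.058, 0.2303]
eef_rot: [-1.78, -2.491, 0.01]
force: [-0.7, 0.3, -0.8]
gripper_width: 0.999
t: 55.65
position: [0.5937, -0.235, 0.244]
eef_rot: [-1.785, -2.501, 0.004]
force: [-0.1, 0.1, -0.8]
gripper_width: 0.999
```

View pics/t18.png

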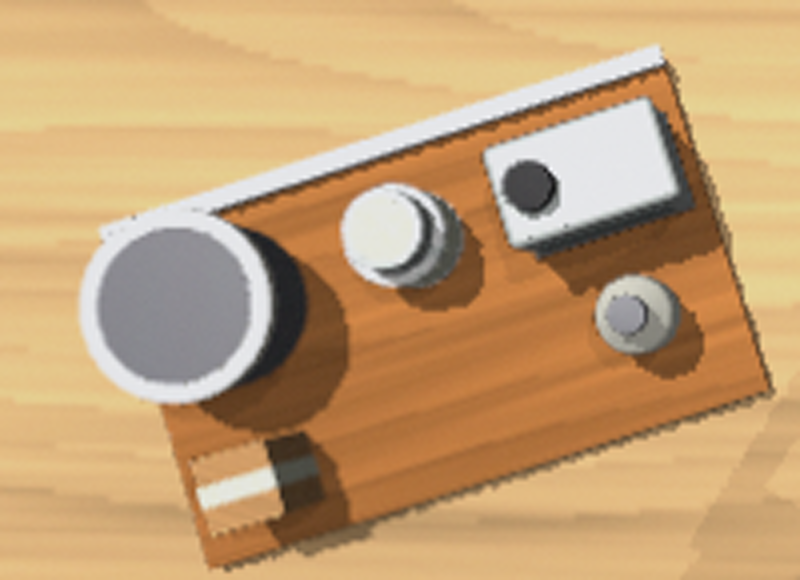

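View pics/s18.png

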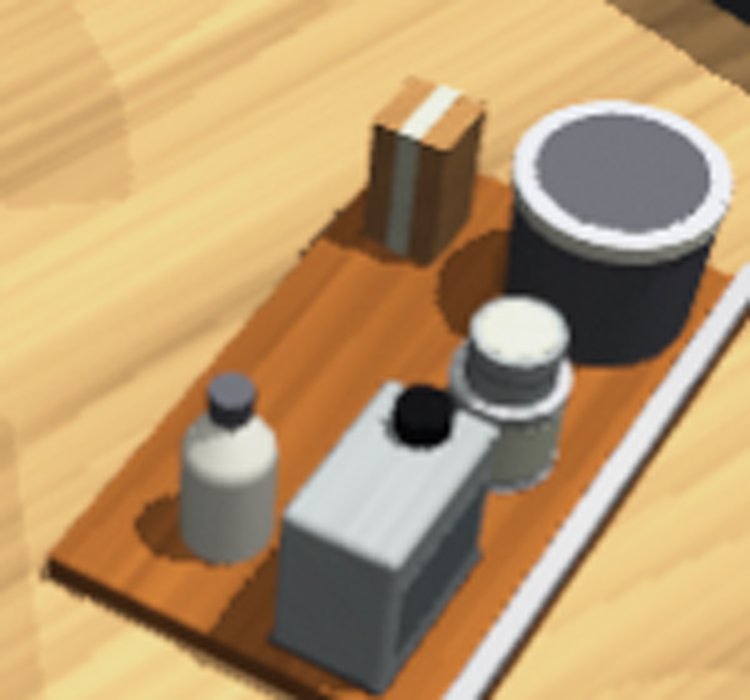

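View pics/tf.png

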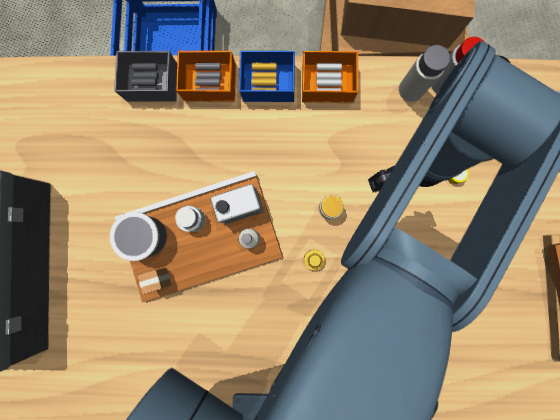

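View pics/sf.png

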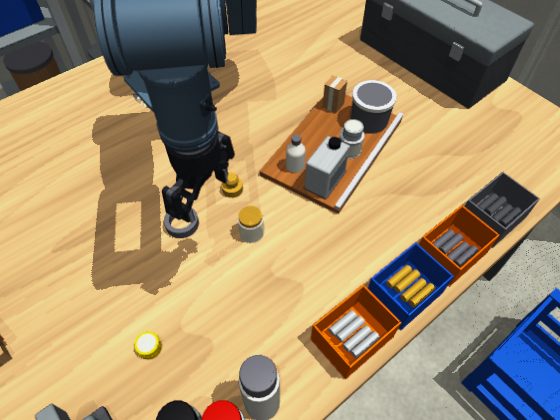

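```bash
python3 - <<'E'
from h import *
a=(np.array((233,386.))+.5)/5-.5+np.array((250,60));b=(np.array((628,314.))+.5)/4-.5+np.array((90,160))
x,r=tri(a,b);print(x,r,onz('top',b,.118),onz('scene',a,.118))
th=.328
def rel(p,q):
    d=np.array(p)[:2]-q;return (d@[np.cos(th),np.sin(th)]).round(4),(d@[-np.sin(th),np.cos(th)]).round(4)
print('bottle in can',rel(x,[.559,.0915]),'wide in pail',rel((.5235,.206),[.4812,.3185]),'carton',rel((.3794,.2835),[.4812,.3185]))
E
python3 d.py
```

```text
[0.48085295 0.06454182 0.12043723] [0.0011703167655167136, 0.0011703167655166013] [[0.48016191 0.06386177 0.118     ]] [[0.47970517 0.06711596 0.118     ]]
bottle in can (np.float64(-0.0827), np.float64(-0.0003)) wide in pail (np.float64(0.0038), np.float64(-0.1201)) carton (np.float64(-0.1076), np.float64(-0.0003))
t 55.85 pos [ 0.5935 -0.232   0.2446] yaw 1.9041 zax [-0.057  0.038 -0.998] w 85.0 F [-0.1 -0.3 -0.2]
```

All placings are well inside tolerance and the arm is clear, so I'm handing in.

```bash
python3 -c "
from workcell import ctrl
print(ctrl.sign_off())"
```

```text
the job is handed in; nothing more can be done
None
```

All four items are on the board in the order asked: wide tin, small tin on top of it, carton, then bottle. I handed the job in with the clock at about 56 s of the 109 s allowed.

My last camera checks, in board directions:

| Item | Measured | Aim |
|---|---|---|
| Wide tin, relative to pail | 4 mm behind the line of pail and oil can, 120 mm from the pail | in line, 120 mm |
| Small tin on the wide tin | about 1–2 mm off centre | centred |
| Carton, relative to pail | 108 mm in front, under 1 mm sideways, about 2–3° off square | 107 mm, 0, square |
| Bottle, relative to oil can | 83 mm in front, under 1 mm sideways | 83 mm, 0 |

- **Standing and clear:** all four look upright and released in the last pictures, and the arm was clear at 0.24 m height.
- **Left alone:** the glass jar, hose fitting and yellow look-alike look unmoved. The tape roll is partly behind the gripper in the last scene picture, but what shows is where it was. I judged these by eye, without measuring.
- **Disagreements:** positions from the two cameras differed by up to about 3 mm. The tool had also tilted by about 0.08 rad after the sideways moves, though the bottle still stood upright once released.
- **Hard contact:** while setting the wide tin down, one push peaked at about 66 N on the wrist (limit 120 N), and the tin ended within 4 mm of its place.

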